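# Slide the stray drinking bottle home behind its twin

## Robot

A 7-joint arm with a two-finger parallel gripper is mounted at the origin on the work surface. World frame = base frame: x ahead of the robot, y to its left, z up, the work surface at z = 0. Lengths are in mm, angles in rad, forces in N, time in s.
With the tool pointing down it reaches from about 400 to 875 mm from the base axis. Payload 4.4 kg.
Tool frame: the origin (TCP) lies at the very end of the fingers, on their centre line; the grasp point (between the pads) lies 19 mm behind it; z points along the fingers, x is the direction in which the jaws open and shut, and the axes are right-handed (so a half turn about z gives the same grasp; the last joint's range is limited). The gripper opens to 85 mm and grips with 20 to 120 N. Pads are 22 mm wide; open, the fingers measure 114 mm over their backs; the gripper's body (76 mm by 85 mm) begins 54 mm behind the grasp point. The pads swing forward as they close: fully open they stand 13 mm farther back than shut.
Start: joints at [1.186, 0.628, 0.038, 1.517, -0.027, 0.996, -0.02], TCP at [203.756, -617.253, 231.313] pointing down, gripper open.
Joint ranges: [-3.06, 3.06], [-0.37, 2.12], [-1.25, 1.32], [0.18, 2.47], [-1.1, 4.24], [0.23, 1.98], [-2.94, 2.94]. Speed limits (rad/s): [2.57, 2.57, 3.14, 3.14, 3.14, 3.14, 3.14].

## Interface

Orientations are given as [roll, pitch, yaw] about the fixed x, y, z axes, in that order (R = Rz(yaw) Ry(pitch) Rx(roll)).
In Python, from cell import ctrl, get_image, job, models gives the robot as it stands.
- The arm moves only by the tool move_arm, never from a script. Its argument "moves" is a list that holds one entry, the list of rows, each a list of 6 numbers: the shift along the tool's x, y, z in m, then the turn, a rotation vector about the tool's x, y, z in rad. A call has 1 to 20 rows; each row is the pose to reach, as a shift and turn from the pose commanded when the call began, along the tool's axes at that moment; what a row does not reach only later rows make up. A row lasts 1/8 s, in which the tool goes at most 62.5 mm and 10.7 degrees, less where a joint would pass 70% of its speed; a pose out of reach is approached as far as the arm can. A call with a gripper value outside its range is refused whole. "jaw" is the opening, from 0 (shut) to 1 (fully open), set as the call begins (left out, the last holds). The fingers move at their own pace and stop on an object; the grip force is fixed at half the most. Time passes only in rows, so rows that repeat a pose let the fingers close. It gives the time, the measured TCP pose, the force and the opening at its end, in the units of the state.
- ctrl.read_state(): the state, without advancing time (a new reading comes with each control period).
- get_image(name): name is "scene" or "side" or "wrist"; returns a dict with "color" (400x640x3 uint8, blue, green, red), "fov_y" (degrees; the focal length in pixels is half the picture's height over the tangent of half this angle, whatever the lens; pixels are square), "cx", "cy" (the principal point, pixels), "origin" and "orientation" of the camera in the world; the wrist camera has in their place "hand_eye" (4x4, takes a point from camera to tool coordinates, whose origin is the TCP and whose axes are the tool frame's). Camera axes: x right, y up, looking along -z (the intrinsics and any distortion apply to the point x, -y, -z); pixel columns grow to the right and rows downward; lengths in mm; the calibration is good to about 2 mm. A picture is of the moment at which its call begins: read the wrist's pose just before it. There is no depth.
- job.finish_job(): hands the job in, once; it reports no verdict.
Trained networks look in the newest picture that a camera, given by its name, has taken for a name from the list of things; names that differ only in an ending like _2 or _b are one class to them, and where a whole thing is asked for, a point or a joint stands for the part that bears it (a point fixed in the world has none). Each returns a list of dicts, best first, with "score" (0 to 1); they miss things now and then, are a little off and sometimes report something else, mostly with a low value. They report only what shows in the picture. A call takes as long as a camera call.
- models.cut_out(camera, thing): "pixels" (400x640 bool, what is visible of it) and "uv" ([column, row] in pixels, amid what is visible of it).
- models.place_of(camera, thing): "uv" ([column, row] in pixels: a listed point, or the origin of a listed thing).
The state is a dict: "clock": time; "qpos": joint angles; "qd": joint speeds; "tau": joint torques, N m; "eef_pos": TCP position; "tool_rot": TCP orientation; "force": force on the tool from outside, world axes, zero at the start; "torque": the same for the moment, N m; "width": finger opening in mm.
Only numpy, scipy, OpenCV 4.12 (cv2) and the standard library are available. Lean on these libraries where they do the work, as an engineer would, in place of code of your own. Each camera call takes 0.05 s, during which the arm holds its last target.

## Task

A tall steel drinking bottle has been left out on the packing bench. Without gripping or lifting it, gently push it with the fingers, low on its body so that it slides along upright, into the lane of the pine rack where the other bottle just like it stands, and on until that one is up against the back board and the two stand touching. Leave the other goods and the things on the bench as they are, and move the hand clear.

Things in the scene. Friction and masses are not known exactly. Their poses are not given: they have to be found in the camera images.
- bottle: the bottle to push: slim steel drinking bottle with black screw lid, 56 mm in diameter, 244 mm tall (straight side up to 172 mm, then a narrower neck and a 42 mm wide lid), 0.2 to 0.45 kg, standing loose on the bench in front of the rack. Origin: centre of its underside, z up. Pushed higher than about 35 mm above the bench it may topple
- twin: a second bottle of exactly the same shape and size, standing loose in one of the rack's three lanes (which one differs), 14 to 30 mm short of the back board. Origin: centre of its underside, z up
- rack: pine rack screwed to the bench: back board 80 mm tall, 286 mm wide, and four dividers 16 mm thick, 30 mm tall, running 125 mm from the board's face towards the robot, with rounded noses. Between them three lanes 74 mm wide, open in front, with no floor but the bench. Origin: foot of the board's face, middle lane; x into the rack along the lanes, y left, z up; lane centres at y = -0.09, 0, 0.09
- tumbler: another stock item in one lane: squat steel tumbler with a black lid, 54 mm in diameter at the foot, 71 mm at the lid, 147 mm tall, loose, to be left alone. Origin: centre of its underside
- boxed: another stock item in one lane: plain brown carton 64 x 64 x 210 mm standing upright, loose, to be left alone. Origin: centre of its underside
- tape: roll of brown packing tape lying flat, 96 mm in diameter, 48 mm tall, loose bystander to the left. Origin: centre of its underside
- small_box: flat brown carton 90 x 120 x 45 mm, loose bystander to the right. Origin: centre of its underside
- marker: felt marker lying flat, 130 mm long along its x, 17 mm thick, loose bystander to the right. Origin: centre of its underside
- mug: white mug, 80 mm in diameter with a handle on its y side, 95 mm tall, loose bystander far left. Origin: centre of its underside
- tape_gun: hand tape dispenser with its roll, about 240 x 56 mm and 95 mm tall, loose bystander far left. Origin: under the frame

How it is judged:
By the outcome, as a careful person would: the job done as asked, in the order asked, and still so for the second after the job is handed in, with the robot touching nothing.
It also fails if it takes over 58 s, if anything falls off the work surface, if the arm or the gripper's body presses on something with over 40 N, if the wrist force passes 120 N, or if a joint passes its speed limit or range.

## Working session

There is one attempt and no reset: what is moved stays moved. The work goes in short steps, Python scripts to look and compute and a tool call to move; the robot and the scene stay as the last step left them, time stands still between calls to the robot, and variables do not carry over. Pictures are saved under pics/ and viewed, and the job is handed in when it is done.

Besides the shell and the picture viewer there is one more tool, called after "Request:" by a JSON object that holds its "method" and its "body", one argument or row to a line. move_arm: Moves the arm, as the interface text tells. Its arguments: {"type":"object","properties":{"moves":{"type":"array","items":{"type":"array","items":{"type":"array","items":{"type":"number"}}}},"jaw":{"type":"number"}},"required":["moves"]}

```bash
ls; mkdir -p pics; python3 - <<'E'
from cell import ctrl,get_image,job,models
import cv2
s=ctrl.read_state();print(s)
for n in ["scene","side","wrist"]:
    g=get_image(n);cv2.imwrite(f"pics/{n}0.png",g["color"])
    print({k:v for k,v in g.items() if k!="color"})
E
```

```text
pics
{'clock': 0.0, 'qpos': array([ 1.18620651,  0.62935679,  0.03843553,  1.51833531, -0.02701998,
        0.99632835, -0.02000836]), 'qd': array([ 1.02697792e-03,  7.40677681e-06,  8.90765491e-05, -8.25942736e-05,
       -9.07452963e-04,  1.97579193e-04,  7.64087139e-04]), 'tau': array([-5.98498609e-04, -5.63402867e+01,  1.22552276e+00, -1.93444026e+01,
        1.08444181e-02,  1.07007462e-02,  1.01017989e-06]), 'eef_pos': array([ 203.56458679, -616.6499542 ,  230.39253114]), 'tool_rot': array([ 3.14158784e+00,  1.91020179e-03, -1.25201982e+00]), 'force': array([ 0.37482199, -1.03180256,  0.16131409]), 'torque': array([ 0.02510344, -0.01372478,  0.0656639 ]), 'width': 85.57623948387548}
{'fov_y': 48.27442852116102, 'cx': 321.4880661625058, 'cy': 195.22792477140698, 'origin': array([1327.15434849, -604.64991683,  955.31090388]), 'orientation': array([0.81867079, 0.01759085, 0.86582965])}
{'fov_y': 56.342180397373085, 'cx': 311.76555196224854, 'cy': 198.0032088399724, 'origin': array([140.21394982, 535.03346925, 640.84058694]), 'orientation': array([ 0.83121539, -0.00986195, -2.44927967])}
{'fov_y': 61.440487409068666, 'cx': 313.0036132117295, 'cy': 202.2581637668511, 'hand_eye': array([[ 9.99999636e-01, -3.60927202e-04,  7.73624140e-04,
        -7.61735929e-01],
       [-1.29428801e-04, -9.59851657e-01, -2.80508076e-01,
        -7.05996654e+01],
       [ 8.43807408e-04,  2.80507874e-01, -9.59851354e-01,
        -1.42727921e+02],
       [ 0.00000000e+00,  0.00000000e+00,  0.00000000e+00,
         1.00000000e+00]])}
```

View pics/scene0.png

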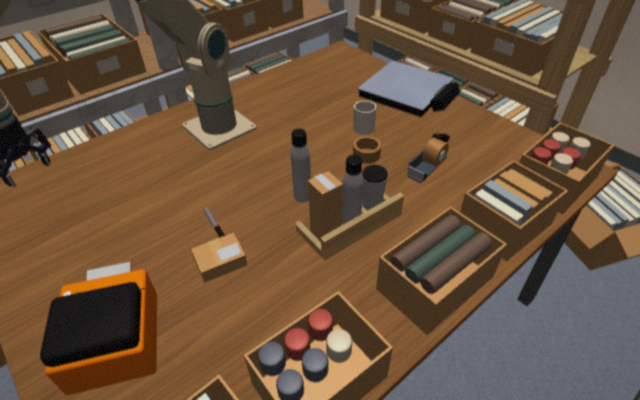

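View pics/side0.png

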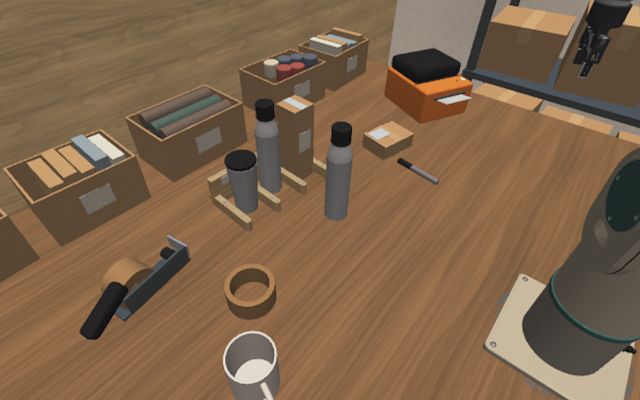

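View pics/wrist0.png

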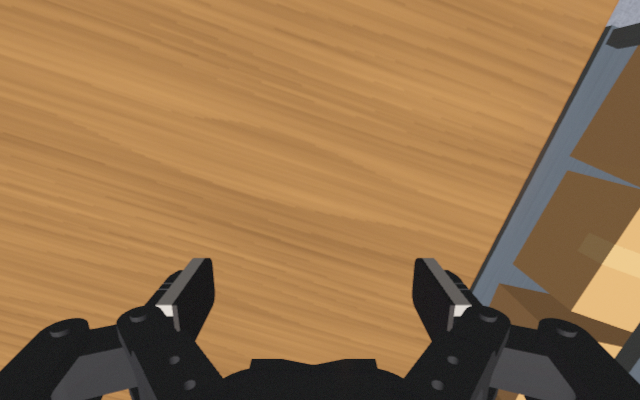

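The twin stands in the middle lane, with the tumbler on the left and the carton on the right. The bottle is in front at about (302,195) in scene and (337,215) in side. Next I'll localize everything.

```bash
cat > h.py <<'E'
from cell import ctrl,get_image,job,models
import cv2,numpy as np
from scipy.spatial.transform import Rotation as R
from scipy.optimize import least_squares
def rot(o): return R.from_euler('xyz',o).as_matrix()
class Cam:
    def __init__(s,n):
        st=ctrl.read_state(); g=get_image(n); s.img=g["color"]; s.n=n
        s.f=200/np.tan(np.radians(g["fov_y"]/2)); s.cx=g["cx"]; s.cy=g["cy"]
        if "origin" in g: s.o=np.array(g["origin"]); s.R=rot(g["orientation"])
        else:
            T=np.array(g["hand_eye"]); Rt=rot(st["tool_rot"]); s.o=Rt@T[:3,3]+st["eef_pos"]; s.R=Rt@T[:3,:3]
    def proj(s,P):
        p=(np.atleast_2d(P)-s.o)@s.R
        return np.c_[s.cx+s.f*p[:,0]/-p[:,2], s.cy-s.f*p[:,1]/-p[:,2]]
    def ray(s,uv): 
        d=np.array([(uv[0]-s.cx)/s.f,-(uv[1]-s.cy)/s.f,-1]); return s.R@d
    def onz(s,uv,z=0):
        d=s.ray(uv); return s.o+d*(z-s.o[2])/d[2]
E
python3 - <<'E'
from h import *
C={n:Cam(n) for n in ["scene","side"]}
for t in ["bottle","twin","rack","tumbler","boxed","tape","small_box","marker","mug","tape_gun"]:
    for n in C:
        for d in models.place_of(n,t)[:3]:
            print(t,n,round(d["score"],2),np.round(d["uv"],1),np.round(C[n].onz(d["uv"])[:2],1))
E
```

```text
bottle scene 0.57 [301.1 193.7] [490.6   0.8]
bottle side 0.96 [334.2 210.3] [513.  -10.9]
twin scene 0.8 [351.6 222.1] [685.1  35.8]
twin side 0.88 [271.6 188.8] [686.6  30.7]
rack scene 0.63 [363.  232.5] [736.6  32.2]
rack scene 0.45 [351.7 225.6] [695.5  26.4]
rack side 0.72 [262.1 178.8] [734.7  17.7]
tumbler scene 0.93 [368.1 207.8] [674.6 114.2]
tumbler side 0.78 [247.4 204.2] [691.6 111.7]
boxed scene 0.92 [327.9 235.6] [679.1 -51.3]
boxed scene 0.68 [371.3 208.2] [682.3 120.2]
boxed side 0.68 [301.5 171.7] [674.1 -74.3]
tape scene 0.82 [368.8 156.9] [499.3 291.4]
tape side 0.72 [250.  300.8] [485.7 297.5]
tape side 0.48 [155.3 293.8] [640.4 406.8]
small_box scene 0.91 [222.2 262.4] [ 563.2 -330.4]
small_box side 0.86 [388.5 146.5] [ 554.4 -336.2]
marker scene 0.61 [213.8 222.8] [ 418.4 -271.6]
marker side 0.81 [419.8 176.1] [ 415.2 -269.1]
marker side 0.36 [251.1 298.4] [487.9 292.4]
mug scene 0.63 [364.3 125.6] [353.7 412.3]
mug side 0.7 [255.4 383.4] [365.4 398.9]
mug side 0.59 [296.8 171.8] [683.6 -65.6]
tape_gun scene 0.7 [420.2 161.6] [632.9 403. ]
tape_gun side 0.76 [153.4 297.3] [636.3 413.7]
tape_gun side 0.22 [252.9 297.7] [486.4 289. ]
```

```bash
cat >> h.py <<'E'
th=np.linspace(0,2*np.pi,48,endpoint=False)
def ring(x,y,z,r): return np.c_[x+r*np.cos(th),y+r*np.sin(th),np.full(48,z)]
def bmask(c,x,y,prof=((0,28,172,28),)):
    m=np.zeros((400*4,640*4),np.uint8)
    for z0,r0,z1,r1 in prof:
        p=c.proj(np.r_[ring(x,y,z0,r0),ring(x,y,z1,r1)])
        h=cv2.convexHull(((p+.5)*4).astype(np.int32)); cv2.fillConvexPoly(m,h,255)
    return m
BP=((0,28,172,28),(172,28,200,20),(200,20,205,21),(205,21,244,21))
def rackpts(x,y,yaw):
    Rz=R.from_euler('z',yaw).as_matrix()
    segs=[]
    for z in (0,80): segs.append(((0,-143,z),(0,143,z)))
    for yc in (-135,-45,45,135):
        for s in (-8,8):
            for z in (0,30,): segs.append(((0,yc+s,z),(-125 if z==0 else -117,yc+s,z)))
    for s in (-143,143): segs.append(((0,s,0),(0,s,80)))
    return [[(Rz@np.array(p))+[x,y,0] for p in s] for s in segs]
def overlay(c,bott=(),rack=None,crop=(200,100,460,260),s=3,name="o"):
    im=cv2.resize(c.img,None,fx=s,fy=s,interpolation=cv2.INTER_CUBIC)
    f=lambda p:tuple(int(v) for v in ((p+.5)*s))
    for x,y in bott:
        for z,r in ((0,28),(172,28),(244,21)):
            q=((c.proj(ring(x,y,z,r))+.5)*s).astype(np.int32); cv2.polylines(im,[q],True,(0,255,0),1)
    if rack is not None:
        for a,b in rackpts(*rack):
            p=c.proj([a,b]); cv2.line(im,f(p[0]),f(p[1]),(0,0,255),1)
    x0,y0,x1,y1=[v*s for v in crop]; cv2.imwrite(f"pics/{name}.png",im[y0:y1,x0:x1])
E
python3 - <<'E'
from h import *
C={n:Cam(n) for n in ["scene","side"]}
M={}
for n in C:
    for t in ("bottle","twin"):
        for d in models.cut_out(n,t):
            ys,xs=np.nonzero(d["pixels"]); print(n,t,round(d["score"],2),xs.min(),xs.max(),ys.min(),ys.max(),len(xs))
            if (n,t) not in M: M[n,t]=d["pixels"]
def sc(p,t,ns):
    s=0
    for n in ns:
        m=cv2.resize(bmask(C[n],*p,BP),(640,400),interpolation=cv2.INTER_AREA)/255.
        s+=np.abs(m-M[n,t]).sum()
    return s
from scipy.optimize import minimize
for ns in (["scene"],["side"],["scene","side"]):
    r=minimize(sc,(500,-5),args=("bottle",ns),method="Nelder-Mead",options=dict(initial_simplex=[(500,-5),(515,-5),(500,10)]))
    print(ns,r.x,r.fun)
b=r.x
overlay(C["scene"],[b,(686,33)],(736,25,0),name="os")
overlay(C["side"],[b,(686,33)],(736,25,0),crop=(190,80,390,250),name="od")
E
```

```text
scene bottle 0.68 290 310 129 202 1221
scene twin 0.59 341 363 155 223 1178
side bottle 0.8 324 352 122 220 2220
side bottle 0.73 254 280 99 193 2039
side twin 0.78 254 282 100 193 1949
['scene'] [502.45918787  -3.59225625] 120.10196078431373
['side'] [506.34439796  -5.37944451] 112.76862745098039
['scene', 'side'] [506.52298391  -5.76107055] 251.93725490196078
```

```bash
ls pics
```

```text
od.png
os.png
scene0.png
side0.png
wrist0.png
```

View pics/os.png

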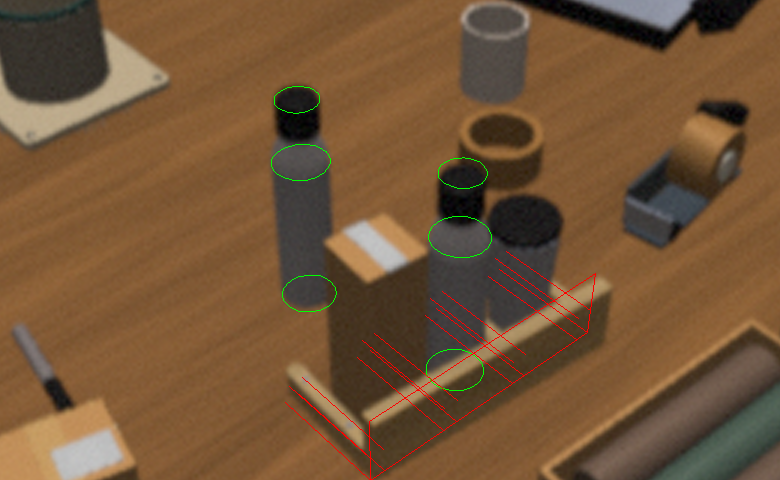

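View pics/od.png

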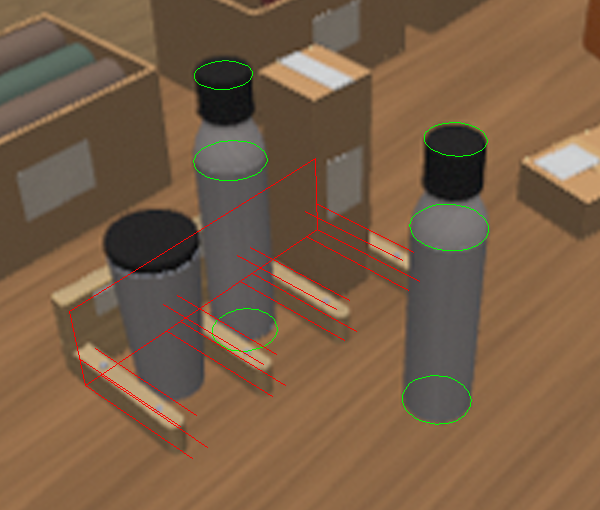

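```bash
python3 - <<'E'
from h import *
c=Cam("scene"); overlay(c,crop=(290,180,420,260),s=6,name="r1")
c=Cam("side"); overlay(c,crop=(200,140,330,230),s=6,name="r2")
E
```

```text
(no output)
```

View pics/r1.png

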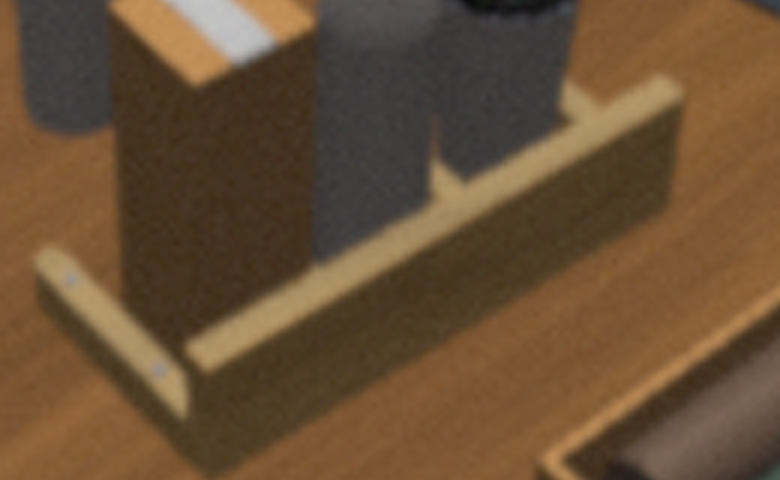

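View pics/r2.png

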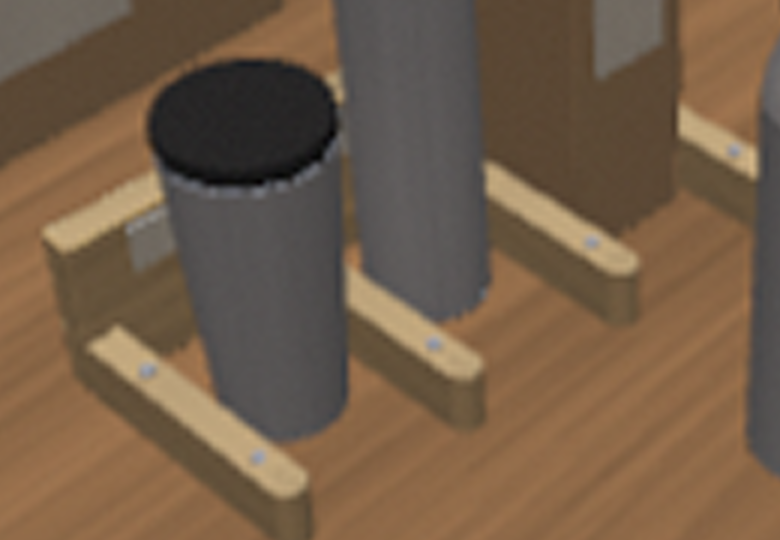

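```bash
cat > fit.py <<'E'
from h import *
C={n:Cam(n) for n in ["scene","side"]}
sd=lambda a:(np.array(a)+.5)/6-.5
obs=[]
for p,uv in [((-125,135,30),(298,490)),((-125,45,30),(474,375)),((-125,-45,30),(628,268)),((0,143,80),(62,252))]:
    obs.append(("side",p,sd(uv)+[200,140]))
for p,uv in [((-125,-135,30),(40,252)),((0,-143,80),(188,350)),((0,143,80),(662,75)),(('t',-143,80),(205,372)),(('t',143,80),(683,95)),(('t',-143,0),(210,478)),(('t',143,0),(665,207))]:
    obs.append(("scene",p,sd(uv)+[290,180]))
def res(v,ns=("scene","side")):
    x,y,yaw,t=v; Rz=R.from_euler('z',yaw).as_matrix(); o=[]
    for n,p,uv in obs:
        if n in ns:
            P=Rz@np.array([t if p[0]=='t' else p[0],p[1],p[2]])+[x,y,0]
            o+=list(C[n].proj(P)[0]-uv)
    return np.array(o)
for ns in (("side",),("scene",),("scene","side")):
    r=least_squares(res,(736,25,0,16),args=(ns,)); print(ns,r.x.round(3),r.fun.round(1))
v=r.x
M={}
for n in C:
    for t in ("bottle","twin"):
        M[n,t]=models.cut_out(n,t)[0]["pixels"]
overlay(C["scene"],[(506,-5),(686,33)],v[:3],name="os2"); overlay(C["side"],[(506,-5),(686,33)],v[:3],crop=(190,80,390,250),name="od2")
E
python3 fit.py
```

```text
('side',) [ 7.37332e+02  2.55050e+01 -6.00000e-02  1.60000e+01] [ 0.1  0.1 -0.2 -0.2  0.2  0.1 -0.1 -0. ]
('scene',) [ 7.3479e+02  2.5762e+01 -6.2000e-02  1.4427e+01] [ 0.6  0.4 -0.5 -0.3  0.1 -0.2  0.  -0.6  0.1 -0.8 -0.4  1.2  0.2  0.1]
('scene', 'side') [ 7.36188e+02  2.54970e+01 -6.40000e-02  1.30910e+01] [ 0.1  0.4 -0.   0.   0.5  0.4  0.1  0.1  0.8  0.6 -0.3  0.   0.4  0.2
 -0.1 -0.6  0.1 -0.7 -0.5  1.2  0.3  0.2]
```

```bash
cat >> h.py <<'E'
def pose(hd,al):
    h=np.radians(hd);a=np.radians(al)
    B=np.c_[[0,-1,0],[-np.cos(a),0,-np.sin(a)],[np.sin(a),0,-np.cos(a)]]
    return R.from_euler('z',h).as_matrix()@B
def rows(p,Rt,p0=None,R0=None):
    s=ctrl.read_state()
    if p0 is None: p0=s["eef_pos"]
    if R0 is None: R0=rot(s["tool_rot"])
    d=R0.T@(np.array(p)-p0)/1000; w=R.from_matrix(R0.T@Rt).as_rotvec()
    return np.round(np.r_[d,w],4)
E
python3 - <<'E'
from h import *
print(rows((430,-60,270),pose(31.4,0)), rows((480,-260,280),pose(31.4,0)))
v=(736.2,25.5,-.062)
c=Cam("scene");d=Cam("side")
overlay(c,[(505,-5),(686,31)],v,name="os2"); overlay(d,[(505,-5),(686,31)],v,crop=(190,80,390,250),name="od2")
E
```

```text
[-0.4583 -0.3895 -0.0387 -0.     -0.     -0.2293] [-0.2527 -0.3743 -0.0487 -0.     -0.     -0.2293]
```

View pics/od2.png

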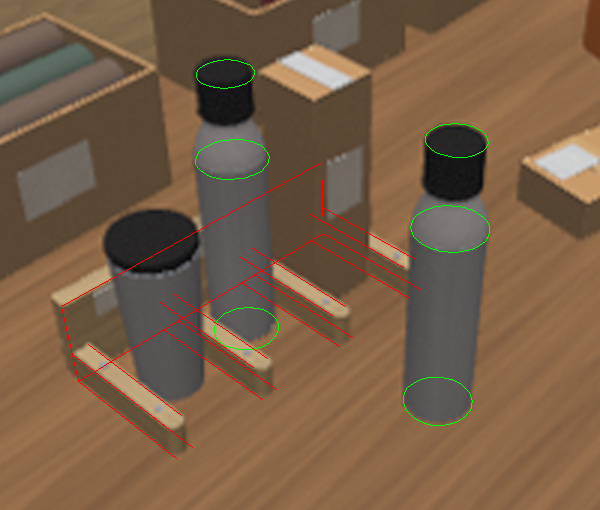

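View pics/os2.png

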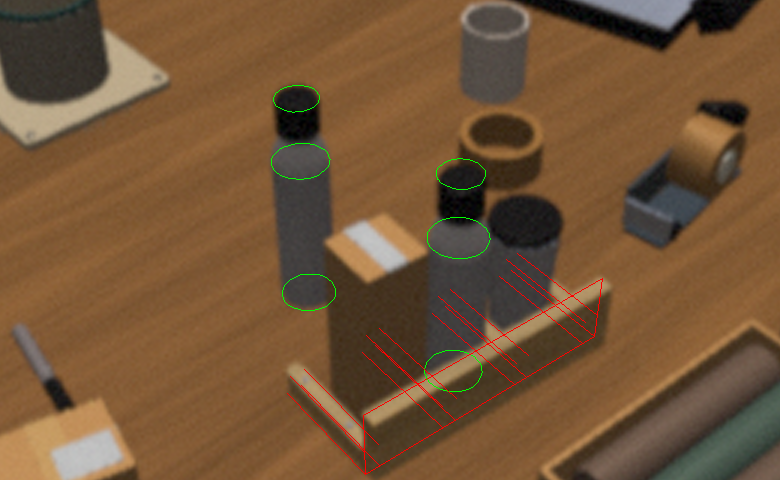

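Request:
{"method": "move_arm", "body": {
  "moves": [
    [[-0.06, -0.08, -0.03, 0, 0, -0.08], [-0.1, -0.13, -0.049, 0, 0, -0.15], [-0.14, -0.17, -0.049, 0, 0, -0.229], [-0.17, -0.22, -0.049, 0, 0, -0.229], [-0.2, -0.27, -0.049, 0, 0, -0.229], [-0.22, -0.32, -0.049, 0, 0, -0.229], [-0.253, -0.36, -0.049, 0, 0, -0.229], [-0.29, -0.374, -0.045, 0, 0, -0.229], [-0.34, -0.38, -0.04, 0, 0, -0.229], [-0.39, -0.385, -0.039, 0, 0, -0.229], [-0.43, -0.389, -0.039, 0, 0, -0.229], [-0.458, -0.39, -0.039, 0, 0, -0.229], [-0.458, -0.39, -0.039, 0, 0, -0.229], [-0.458, -0.39, -0.039, 0, 0, -0.229]]
  ],
  "jaw": 0.28
}}

```text
clock: 3.8
eef_pos: [430.9, -60.9, 270.5]
tool_rot: [-3.141, -0.001, -1.024]
force: [-0.9, -1.0, -0.7]
width: 23.8
```

```bash
python3 - <<'E'
from h import *
print(ctrl.read_state()["qpos"])
print(rows((436,-48,200),pose(31.4,40)))
c=Cam("wrist");cv2.imwrite("pics/w1.png",c.img)
E
```

```text
[ 0.1872534   0.27252032 -0.14157414  2.02733904  0.05165462  0.84421204
 -1.00723468]
[-8.500e-03 -1.100e-02  7.050e-02  6.978e-01 -1.300e-03 -6.000e-04]
```

View pics/w1.png

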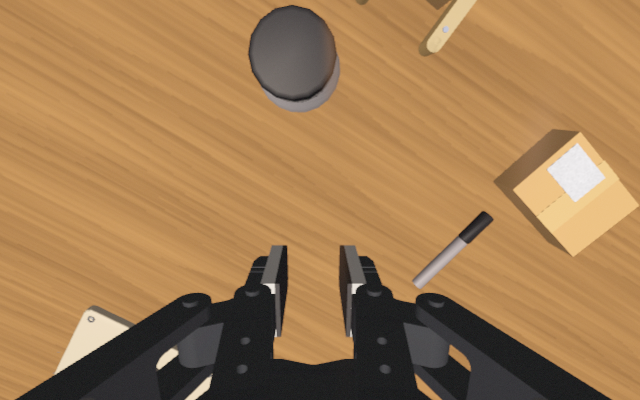

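Request:
{"method": "move_arm", "body": {
  "moves": [
    [[-0.008, -0.01, 0.02, 0.17, 0, 0], [-0.008, -0.01, 0.04, 0.34, 0, 0], [-0.008, -0.011, 0.06, 0.5, 0, 0], [-0.008, -0.011, 0.07, 0.66, 0, 0], [-0.008, -0.011, 0.07, 0.698, 0, 0], [-0.008, -0.011, 0.07, 0.698, 0, 0], [-0.008, -0.011, 0.07, 0.698, 0, 0]]
  ]
}}

```text
clock: 4.72
eef_pos: [410.7, -54.3, 260.8]
tool_rot: [-2.468, 0.034, -1.01]
force: [0.0, 0.4, 0.5]
width: 24.2
```

```bash
python3 - <<'E'
from h import *
print(ctrl.read_state()["qpos"])
c=Cam("wrist");cv2.imwrite("pics/w2.png",c.img)
c=Cam("side");cv2.imwrite("pics/s2.png",c.img)
E
```

```text
[ 1.40466573  0.38633739 -1.10622597  2.45234497 -1.0634176   0.24103433
  0.38585546]
```

View pics/s2.png

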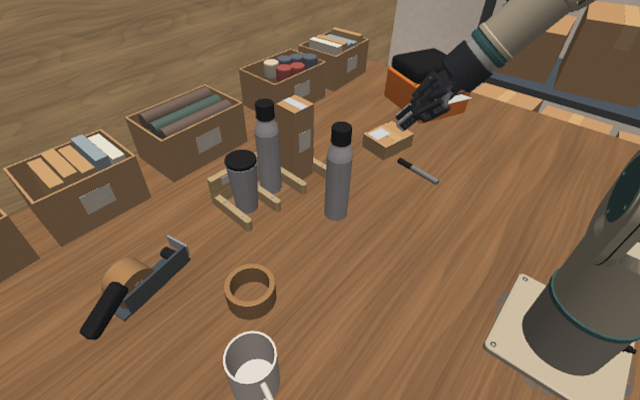

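View pics/w2.png

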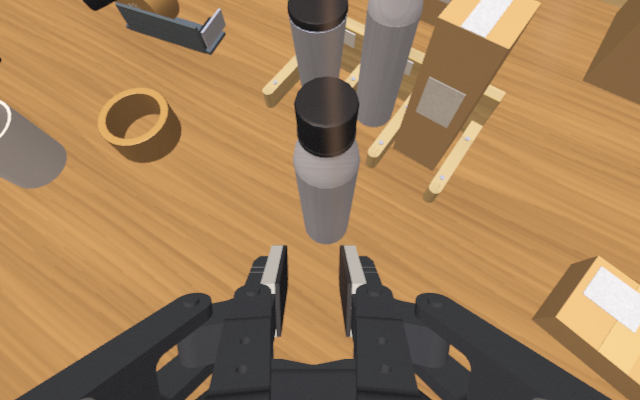

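```bash
cat > kin.py <<'E'
import numpy as np, itertools
from scipy.optimize import least_squares
from scipy.spatial.transform import Rotation as R
D=[([1.18620651,0.62935679,0.03843553,1.51833531,-0.02701998,0.99632835,-0.02000836],[203.56,-616.65,230.39],[3.14158784,.00191,-1.25202]),
([0.1872534,0.27252032,-0.14157414,2.02733904,0.05165462,0.84421204,-1.00723468],[430.9,-60.9,270.5],[-3.141,-.001,-1.024]),
([1.40466573,0.38633739,-1.10622597,2.45234497,-1.0634176,0.24103433,0.38585546],[410.7,-54.3,260.8],[-2.468,.034,-1.01])]
E3=np.eye(3)
def fk(q,p,s):
    h,a1,L1,a3,a4,L2,a6,L3,y0,y7=p
    rz=lambda t:R.from_euler('z',t).as_matrix(); ry=lambda t:R.from_euler('y',t).as_matrix()
    M=rz(s[0]*q[0]+y0); P=np.array([0,0,h])+M@[a1,0,0]
    M=M@ry(q[1]); P=P+M@[0,0,L1]
    M=M@rz(s[1]*q[2]); P=P+M@[a3,0,0]
    M=M@ry(q[3]); P=P+M@[a4,0,L2]
    M=M@rz(s[2]*q[4])@ry(q[5]); P=P+M@[a6,0,L3]
    M=M@rz(s[3]*q[6]+y7)
    return P,M
E
python3 - <<'E'
from kin import *
p0=[350,0,420,0,0,400,0,250,0,0]
for s in itertools.product((1,-1),repeat=4):
    def f(p):
        o=[]
        for q,x,r in D:
            P,M=fk(q,p,s); o+=list(P-x); o+=list(300*(R.from_matrix(R.from_euler('xyz',r).as_matrix().T@M).as_rotvec()))
        return np.r_[o,np.array(p[1:2]+0)*.02 if False else (np.array(p)-p0)*[.0,.02,.0,.02,.02,.0,.02,.0,0,0]]
    for y7 in (0,np.pi):
        q=list(p0);q[9]=y7
        r=least_squares(f,q); 
        if r.cost<3000: print(s,round(r.cost,1),r.x.round(2))
E
```

```text
(-1, -1, -1, -1) 41.8 [ 2.5717e+02  3.7820e+01  5.6433e+02  1.0060e+01 -1.8870e+01  4.1027e+02
  8.2350e+01  2.6939e+02 -4.0000e-02 -3.1800e+00]
(-1, -1, -1, -1) 41.8 [ 2.5717e+02  3.7820e+01  5.6433e+02  1.0060e+01 -1.8870e+01  4.1027e+02
  8.2350e+01  2.6939e+02 -4.0000e-02  3.1000e+00]
```

```bash
cat >> kin.py <<'E'
S=(-1,)*4; PP=[257.17,37.82,564.33,10.06,-18.87,410.27,82.35,269.39,-.04,3.10]
lo=np.array([-3.06,-.37,-1.25,.18,-1.1,.23,-2.94]);hi=np.array([3.06,2.12,1.32,2.47,4.24,1.98,2.94])
def ik(p,M,q0s):
    best=None
    for q0 in q0s:
        f=lambda q:np.r_[fk(q,PP,S)[0]-p,300*R.from_matrix(M.T@fk(q,PP,S)[1]).as_rotvec(),.3*(q-np.array(q0))]
        r=least_squares(f,np.clip(q0,lo+.01,hi-.01),bounds=(lo,hi))
        e=np.linalg.norm(r.fun[:3]);w=np.linalg.norm(r.fun[3:6])/300*57.3
        if best is None or e+5*w<best[0]+5*best[1]: best=(e,w,r.x)
    return best
E
python3 - <<'E'
from kin import *
def pose(hd,al):
    h=np.radians(hd);a=np.radians(al)
    B=np.c_[[0,-1,0],[-np.cos(a),0,-np.sin(a)],[np.sin(a),0,-np.cos(a)]]
    return R.from_euler('z',h).as_matrix()@B
for q,x,r in D:
    P,M=fk(q,PP,S);print((P-x).round(1),R.from_matrix(R.from_euler('xyz',r).as_matrix().T@M).as_rotvec().round(3))
qs=[D[1][0],D[2][0],[0.5,.5,0,2,0,.6,-1]]
b=np.array([505,-5])
for hd in (31.4,):
  for z in (150,60,14):
    for al in (0,10,20,25,30,35,40):
      h=np.array([np.cos(np.radians(hd)),np.sin(np.radians(hd))])
      e=[]
      for d in (75,45,0):
        t=b-d*h; r=ik(np.r_[t,z],pose(hd,al),qs); e.append((round(r[0],1),round(r[1],1)))
      print(hd,z,al,e,r[2].round(2))
E
```

```text
[4.2 1.4 0.1] [ 0.     0.    -0.002]
[ 0.4  2.7 -0.2] [-0.    -0.    -0.002]
[0.2 1.6 0.1] [ 0.     0.025 -0.01 ]
31.4 150 0 [(np.float64(0.0), np.float64(0.0)), (np.float64(0.0), np.float64(0.0)), (np.float64(0.0), np.float64(0.0))] [ 0.01  0.53 -0.08  1.98  0.07  0.63 -1.14]
31.4 150 10 [(np.float64(0.0), np.float64(0.0)), (np.float64(0.0), np.float64(0.0)), (np.float64(0.0), np.float64(0.0))] [ 0.15  0.47 -0.18  2.08 -0.03  0.45 -1.01]
31.4 150 20 [(np.float64(0.0), np.float64(0.0)), (np.float64(0.0), np.float64(0.0)), (np.float64(0.0), np.float64(0.0))] [ 0.38  0.46 -0.42  2.17 -0.08  0.26 -0.92]
31.4 150 25 [(np.float64(8.5), np.float64(2.3)), (np.float64(7.0), np.float64(2.0)), (np.float64(4.3), np.float64(1.3))] [ 0.46  0.46 -0.25  2.32 -1.1   0.23  0.29]
31.4 150 30 [(np.float64(17.6), np.float64(4.8)), (np.float64(16.3), np.float64(4.7)), (np.float64(13.7), np.float64(4.2))] [ 0.58  0.48 -0.38  2.31 -1.1   0.23  0.31]
31.4 150 35 [(np.float64(26.3), np.float64(7.3)), (np.float64(25.2), np.float64(7.3)), (np.float64(22.9), np.float64(7.0))] [ 0.7   0.51 -0.5   2.3  -1.1   0.2
[... 1823 characters left out ...]
2 -1.1   0.23  0.31]
31.4 14 25 [(np.float64(41.6), np.float64(12.6)), (np.float64(38.2), np.float64(12.0)), (np.float64(32.9), np.float64(10.9))] [ 0.38  0.73 -0.15  2.22 -1.1   0.23  0.35]
31.4 14 30 [(np.float64(48.9), np.float64(14.9)), (np.float64(45.9), np.float64(14.5)), (np.float64(41.0), np.float64(13.6))] [ 0.49  0.75 -0.26  2.21 -1.1   0.23  0.41]
31.4 14 35 [(np.float64(55.4), np.float64(17.0)), (np.float64(52.8), np.float64(16.8)), (np.float64(48.5), np.float64(16.2))] [ 0.61  0.8  -0.37  2.2  -1.1   0.23  0.48]
31.4 14 40 [(np.float64(60.8), np.float64(18.8)), (np.float64(58.9), np.float64(18.8)), (np.float64(55.2), np.float64(18.6))] [ 0.73  0.86 -0.48  2.19 -1.1   0.23  0.57]
```

```bash
cat > t.py <<'E'
from kin import *
def pose(hd,al,rl=0):
    h=np.radians(hd);a=np.radians(al)
    B=np.c_[[0,-1,0],[-np.cos(a),0,-np.sin(a)],[np.sin(a),0,-np.cos(a)]]
    return R.from_euler('z',h).as_matrix()@B@R.from_euler('z',np.radians(rl)).as_matrix()
base=[[0.2,.5,q3,2,0,.6,-1] for q3 in (-.3,)]
def seeds(fl):
    if fl==0: return [[0.2,.5,0,2,0,.6,q7] for q7 in (-1.5,1.5)]+[[.2,.7,.3,1.8,1,.6,-1.5],[.2,.7,-.3,1.8,-.8,.6,-1]]
    return [[0.,.8,q3,2.2,q5,.6,q7] for q3 in (-.5,0,.5) for q5 in (2,3.14) for q7 in (-2,0,2)]
if __name__=="__main__":
  for hd,pts in ((31.4,((441,-44),(505,-5),(540,16))),(-3.6,((505,40),(545,37),(590,35),(625,33)))):
   for fl in (0,1):
    for rl in (0,180) :
     for al in (30,40,50):
      e=[]
      for p in pts:
        r=ik(np.r_[p,14],pose(hd,al,rl),seeds(fl)); e.append((float(round(r[0],1)),float(round(r[1],1)),r[2].round(2).tolist()))
      print(hd,fl,rl,al,[x[:2] for x in e],e[0][2],e[-1][2],flush=True)
E
python3 t.py
```

```text
31.4 0 0 30 [(48.9, 14.9), (25.0, 6.2), (17.6, 5.3)] [0.69, 0.75, -0.31, 2.31, -1.1, 0.23, 0.58] [0.67, 1.21, -1.25, 2.42, 2.07, 0.88, -2.94]
31.4 0 0 40 [(60.9, 18.8), (55.2, 18.6), (51.3, 18.0)] [0.95, 0.9, -0.53, 2.3, -1.1, 0.23, 0.77] [0.63, 0.86, -0.44, 2.13, -1.1, 0.23, 0.48]
31.4 0 0 50 [(67.9, 21.2), (65.4, 22.3), (62.8, 22.3)] [1.19, 1.13, -0.69, 2.28, -1.1, 0.23, 1.02] [0.86, 1.05, -0.66, 2.12, -1.1, 0.23, 0.71]
31.4 0 180 30 [(48.1, 10.5), (27.5, 5.1), (11.1, 1.9)] [0.85, 1.12, -1.25, 2.47, 1.88, 0.71, 0.38] [0.63, 1.25, -1.25, 2.47, 2.16, 0.99, 0.05]
31.4 0 180 40 [(64.0, 14.1), (49.4, 8.4), (33.9, 4.9)] [0.98, 1.18, -1.25, 2.47, 2.03, 0.59, 0.43] [0.7, 1.32, -1.25, 2.47, 2.34, 0.96, 0.05]
31.4 0 180 50 [(78.2, 16.4), (70.1, 10.2), (55.1, 6.5)] [1.14, 1.34, -1.25, 2.47, 2.24, 0.48, 0.51] [0.79, 1.45, -1.25, 2.47, 2.58, 0.95, 0.08]
31.4 1 0 30 [(48.1, 10.5), (27.7, 1.9), (6.5, 0.1)] [0.85, 1.12, -1.25, 2.47, 1.88, 0.71, -2.76] [-0.35, 1.16, 0.94, 2.47, 4.24, 1.35, 1.16]
31.4 1 0 40 [(79.3, 2.6), (25.8, 2.9), (3.9, 0.5)] [-0.21, 1.58, 1.14, 2.47, 4.24, 1.98, 1.29] [-0.42, 1
[... 1747 characters left out ...]
)] [0.29, 1.53, -1.25, 2.47, 2.24, 1.81, 2.42] [0.14, 1.07, -0.57, 2.47, 2.61, 1.17, 1.96]
-3.6 1 0 50 [(71.0, 5.8), (40.1, 3.2), (7.1, 0.7), (0.0, 0.0)] [0.3, 1.66, -1.25, 2.47, 2.49, 1.98, 2.51] [0.25, 1.3, -0.79, 2.47, 2.66, 1.57, 2.14]
-3.6 1 180 30 [(34.2, 5.0), (9.7, 1.3), (0.0, 0.0), (0.0, 0.0)] [0.34, 1.34, -1.25, 2.47, 2.03, 1.48, -0.7] [-0.25, 0.88, 0.25, 2.45, 3.31, 0.7, -1.94]
-3.6 1 180 40 [(57.0, 6.3), (29.8, 3.2), (0.0, 0.0), (0.0, 0.0)] [0.29, 1.53, -1.25, 2.47, 2.24, 1.81, -0.72] [0.19, 1.11, -0.68, 2.45, 2.55, 1.22, -1.08]
-3.6 1 180 50 [(71.0, 5.8), (40.1, 3.2), (7.1, 0.7), (0.0, 0.0)] [0.3, 1.66, -1.25, 2.47, 2.49, 1.98, -0.63] [0.27, 1.32, -0.84, 2.46, 2.65, 1.59, -0.95]
```

```bash
python3 - <<'E'
from h import *
im=cv2.imread("pics/wrist0.png"); cv2.imwrite("pics/wz.png",cv2.resize(im[230:400,:330],None,fx=2.4,fy=2.4,interpolation=cv2.INTER_CUBIC))
g=get_image("wrist");T=np.array(g["hand_eye"]);f=200/np.tan(np.radians(g["fov_y"]/2))
np.savez("he.npz",T=T,f=f,cx=g["cx"],cy=g["cy"])
for uv in [(212,258),(192,258),(165,275),(118,320),(80,318),(48,320),(0,365)]:
    d=T[:3,:3]@np.array([(uv[0]-g["cx"])/f,-(uv[1]-g["cy"])/f,-1]);o=T[:3,3]
    print(uv,[ (o+d*(y-o[1])/d[1]).round(1).tolist() for y in (-11,0,11)])
E
```

```text
(212, 258) [[-42.0, -11.0, -18.2], [-49.5, 0.0, 4.6], [-57.0, 11.0, 27.5]]
(192, 258) [[-50.1, -11.0, -18.2], [-59.1, 0.0, 4.6], [-68.1, 11.0, 27.5]]
(165, 275) [[-55.0, -11.0, -32.4], [-65.0, 0.0, -12.1], [-74.9, 11.0, 8.2]]
(118, 320) [[-57.3, -11.0, -59.1], [-67.7, 0.0, -43.7], [-78.1, 11.0, -28.3]]
(80, 318) [[-69.0, -11.0, -58.1], [-81.5, 0.0, -42.5], [-94.0, 11.0, -27.0]]
(48, 320) [[-77.6, -11.0, -59.1], [-91.7, 0.0, -43.7], [-105.8, 11.0, -28.3]]
(0, 365) [[-75.9, -11.0, -76.5], [-89.6, 0.0, -64.4], [-103.4, 11.0, -52.2]]
```

View pics/wz.png

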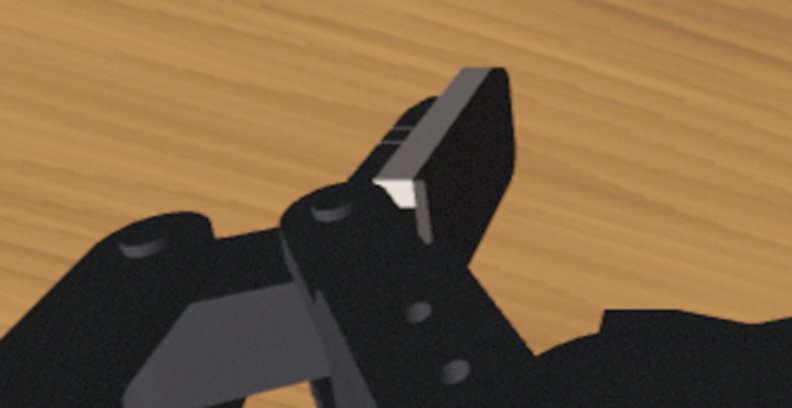

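```bash
cat > t2.py <<'E'
from t import *
sd=[[0.2,.5,0,2,q5,.6,q7] for q5 in (-.8,.8,2.2) for q7 in (-1.5,1.5)]+[[0.5,1,-.8,2.2,2.2,.8,0],[-.4,1.1,.8,2.2,3.8,1,0],[-.1,.9,-.1,2.3,2.9,.7,1.6],[-.1,.9,-.1,2.3,2.9,.7,-1.6]]
if __name__=="__main__":
  for p in ((470,-25),(480,-30),(540,25),(570,36),(625,33)):
   for ψ in (-60,-30,0,30,60,90):
    o=[]
    for al in (20,30,40):
     for rl in (0,180):
      r=ik(np.r_[p,14],pose(ψ,al,rl),sd); o.append((al,rl,float(round(r[0],1)),float(round(r[1],1))))
    print(p,ψ,o,flush=True)
E
time python3 t2.py
```

```text
(470, -25) -60 [(20, 0, 0.0, 0.0), (20, 180, 0.0, 0.0), (30, 0, 5.5, 0.8), (30, 180, 5.5, 0.8), (40, 0, 8.6, 1.2), (40, 180, 8.6, 1.2)]
(470, -25) -30 [(20, 0, 20.6, 3.6), (20, 180, 20.6, 3.6), (30, 0, 40.6, 6.0), (30, 180, 40.6, 6.0), (40, 0, 54.7, 6.8), (40, 180, 54.7, 6.8)]
(470, -25) 0 [(20, 0, 29.6, 5.4), (20, 180, 29.6, 5.4), (30, 0, 66.5, 6.2), (30, 180, 57.7, 9.6), (40, 0, 84.8, 9.4), (40, 180, 89.9, 11.3)]
(470, -25) 30 [(20, 0, 20.8, 4.2), (20, 180, 20.8, 4.2), (30, 0, 54.4, 2.3), (30, 180, 41.7, 8.4), (40, 0, 55.8, 3.5), (40, 180, 55.8, 3.5)]
(470, -25) 60 [(20, 0, 0.0, 0.0), (20, 180, 0.0, 0.0), (30, 0, 7.2, 1.7), (30, 180, 7.2, 1.7), (40, 0, 12.3, 3.0), (40, 180, 12.3, 3.0)]
(470, -25) 90 [(20, 0, 0.0, 0.0), (20, 180, 0.0, 0.0), (30, 0, 0.0, 0.0), (30, 180, 0.0, 0.0), (40, 0, 0.0, 0.0), (40, 180, 0.0, 0.0)]
(480, -30) -60 [(20, 0, 0.0, 0.0), (20, 180, 0.0, 0.0), (30, 0, 0.1, 0.0), (30, 180, 0.1, 0.0), (40, 0, 3.3, 0.5), (40, 180, 3.3, 0.5)]
(480, -30) -30 [(20, 0, 15.4, 2.6), (20, 180, 15.4, 2.6), (30, 0, 35.0, 5.2), (30, 180, 35.0, 5.2), (40, 0, 48.8, 5.9), (40, 180, 48
[... 2325 characters left out ...]
0 [(20, 0, 0.0, 0.0), (20, 180, 0.0, 0.0), (30, 0, 0.0, 0.0), (30, 180, 0.0, 0.0), (40, 0, 0.0, 0.0), (40, 180, 0.0, 0.0)]
(625, 33) 0 [(20, 0, 0.0, 0.0), (20, 180, 0.0, 0.0), (30, 0, 0.0, 0.0), (30, 180, 0.0, 0.0), (40, 0, 0.0, 0.0), (40, 180, 0.0, 0.0)]
(625, 33) 30 [(20, 0, 0.0, 0.0), (20, 180, 0.0, 0.0), (30, 0, 0.0, 0.0), (30, 180, 0.0, 0.0), (40, 0, 0.0, 0.0), (40, 180, 0.0, 0.0)]
(625, 33) 60 [(20, 0, 0.0, 0.0), (20, 180, 0.0, 0.0), (30, 0, 0.0, 0.0), (30, 180, 0.0, 0.0), (40, 0, 0.0, 0.0), (40, 180, 0.0, 0.0)]
(625, 33) 90 [(20, 0, 0.0, 0.0), (20, 180, 0.0, 0.0), (30, 0, 0.0, 0.0), (30, 180, 0.0, 0.0), (40, 0, 0.0, 0.0), (40, 180, 0.0, 0.0)]
real	5m11.446s
user	5m10.456s
sys	0m0.090s
```

```bash
cat > sim.py <<'E'
from t import *
def step(q,p,M,mu=.3):
    f=lambda x:np.r_[fk(x,PP,S)[0]-p,300*R.from_matrix(M.T@fk(x,PP,S)[1]).as_rotvec(),mu*(x-q)]
    r=least_squares(f,np.clip(q,lo+1e-4,hi-1e-4),bounds=(lo,hi),xtol=1e-6,ftol=1e-6)
    return r.x,np.linalg.norm(r.fun[:3]),np.linalg.norm(r.fun[3:6])/300*57.3
def run(q,way,n=6):
    # way: (p,hd,al,rl)
    P0,M0=fk(q,PP,S)
    for w in way:
        p1=np.array(w[0],float);M1=pose(*w[1:])
        dr=R.from_matrix(M0.T@M1).as_rotvec()
        for k in range(1,n+1):
            q,e,a=step(q,P0+(p1-P0)*k/n,M0@R.from_rotvec(dr*k/n).as_matrix())
        print(w,"err",round(e,1),round(a,1),q.round(2).tolist(),flush=True)
        P0,M0=p1,M1
    return q
E
python3 - <<'E'
from sim import *
q=np.array(D[1][0])
print("stage1")
q1=run(q,[((480,-150,270),60,0,0),((470,-120,150),60,35,0),((468,-70,14),60,35,0),((488,-34,14),60,35,0),((526,31,14),60,35,0)])
print("stage1b psi 70")
q1=run(q,[((480,-150,270),70,0,0),((470,-120,150),70,35,0),((480,-72,14),70,35,0),((494,-36,14),70,35,0),((526,50,14),70,35,0)])
print("stage2")
for rl in (0,180):
    print(rl);q2=run(q,[((490,120,270),-45,0,rl),((490,120,200),-60,30,rl),((490,110,100),-40,35,rl),((500,85,14),-40,35,rl),((514,76,14),-30,35,rl),((564,52,14),-30,35,rl),((575,37,14),-4,30,rl),((625,33,14),-4,35,rl)])
E
```

```text
stage1
((480, -150, 270), 60, 0, 0) err 0.0 0.0 [0.43, 0.38, -0.28, 1.87, 0.13, 0.91, -0.44]
((470, -120, 150), 60, 35, 0) err 0.0 0.0 [1.06, 0.73, -0.81, 2.1, -0.24, 0.45, 0.1]
((468, -70, 14), 60, 35, 0) err 10.2 3.2 [0.9, 0.96, -0.49, 2.27, -1.1, 0.23, 1.18]
((488, -34, 14), 60, 35, 0) err 13.5 4.4 [0.81, 0.95, -0.49, 2.24, -1.1, 0.23, 1.09]
((526, 31, 14), 60, 35, 0) err 16.8 5.7 [0.64, 0.94, -0.49, 2.17, -1.1, 0.23, 0.93]
stage1b psi 70
((480, -150, 270), 70, 0, 0) err 0.0 0.0 [0.47, 0.39, -0.34, 1.87, 0.16, 0.91, -0.29]
((470, -120, 150), 70, 35, 0) err 0.0 0.0 [1.01, 0.75, -0.78, 2.04, -0.2, 0.57, 0.2]
((480, -72, 14), 70, 35, 0) err 0.0 0.0 [0.89, 0.99, -0.7, 2.1, -0.15, 0.26, 0.23]
((494, -36, 14), 70, 35, 0) err 0.0 0.0 [0.8, 0.98, -0.54, 2.18, -0.81, 0.23, 0.91]
((526, 50, 14), 70, 35, 0) err 6.6 2.3 [0.61, 0.96, -0.5, 2.18, -1.1, 0.23, 1.06]
stage2
0
((490, 120, 270), -45, 0, 0) err 0.0 0.0 [-0.43, 0.38, 0.25, 1.87, -0.12, 0.91, -2.48]
((490, 120, 200), -60, 30, 0) err 0.0 0.0 [-1.11, 0.65, 0.94, 2.0, -0.0, 0.58, -2.94]
((490, 110, 100), -40, 35, 0) err 13.8 4.3 [-1.09, 0
[... 463 characters left out ...]
4]
180
((490, 120, 270), -45, 0, 180) err 0.0 0.0 [0.12, 0.44, -0.69, 1.87, 0.34, 0.95, 0.06]
((490, 120, 200), -60, 30, 180) err 0.0 0.0 [-0.5, 0.51, -0.21, 2.11, 0.9, 0.84, -0.9]
((490, 110, 100), -40, 35, 180) err 0.0 0.0 [-0.25, 0.83, -0.71, 2.47, 1.67, 1.11, -1.56]
((500, 85, 14), -40, 35, 180) err 0.0 0.0 [0.0, 1.31, -1.05, 2.47, 1.84, 1.66, -1.59]
((514, 76, 14), -30, 35, 180) err 2.6 0.3 [0.14, 1.49, -1.25, 2.47, 1.95, 1.89, -1.3]
((564, 52, 14), -30, 35, 180) err 0.0 0.0 [0.23, 1.44, -1.24, 2.37, 2.02, 1.79, -1.11]
((575, 37, 14), -4, 30, 180) err 0.0 0.0 [0.4, 1.35, -1.25, 2.43, 2.13, 1.47, -0.63]
((625, 33, 14), -4, 35, 180) err 0.0 0.0 [0.41, 1.36, -1.22, 2.34, 2.23, 1.44, -0.57]
```

```bash
python3 - <<'E'
from sim import *
q=np.array(D[1][0])
for psi,al in ((75,35),(80,38)):
    c,s=np.cos(np.radians(psi)),np.sin(np.radians(psi))
    b=np.array([505,-5]);b2=np.array([540,60]);u=np.array([c,s])
    f=lambda p,z:tuple(np.round(np.r_[p,z],1))
    q1=run(q,[((480,-150,270),psi,0,0),((480,-150,150),psi,al,0),(f(b-u*80,80),psi,al,0),(f(b-u*80,14),psi,al,0),(f(b-u*33,14),psi,al,0),(f(b2-u*33,14),psi,al,0),(f(b2-u*80,14),psi,al,0),(f(b2-u*110,250),psi,al,0),((490,0,280),-45,0,0)])
E
```

```text
((480, -150, 270), 75, 0, 0) err 0.0 0.0 [0.48, 0.39, -0.36, 1.87, 0.17, 0.91, -0.22]
((480, -150, 150), 75, 35, 0) err 0.0 0.0 [1.0, 0.78, -0.74, 1.95, -0.16, 0.69, 0.27]
((np.float64(484.3), np.float64(-82.3), np.float64(80.0)), 75, 35, 0) err 0.0 0.0 [0.89, 0.88, -0.72, 2.05, -0.17, 0.46, 0.25]
((np.float64(484.3), np.float64(-82.3), np.float64(14.0)), 75, 35, 0) err 0.0 0.0 [0.87, 1.0, -0.68, 2.05, -0.13, 0.36, 0.28]
((np.float64(496.5), np.float64(-36.9), np.float64(14.0)), 75, 35, 0) err 0.0 0.0 [0.79, 0.99, -0.68, 2.07, -0.16, 0.29, 0.24]
((np.float64(531.5), np.float64(28.1), np.float64(14.0)), 75, 35, 0) err 0.0 0.0 [0.66, 0.99, -0.68, 2.04, -0.22, 0.25, 0.19]
((np.float64(519.3), np.float64(-17.3), np.float64(14.0)), 75, 35, 0) err 0.0 0.0 [0.74, 0.99, -0.68, 2.03, -0.18, 0.3, 0.22]
((np.float64(511.5), np.float64(-46.3), np.float64(250.0)), 75, 35, 0) err 0.0 0.0 [0.85, 0.59, -0.79, 1.92, -0.3, 0.76, 0.12]
((490, 0, 280), -45, 0, 0) err 0.0 0.0 [-0.21, 0.35, 0.27, 1.89, -0.11, 0.92, -2.24]
((480, -150, 270), 80, 0, 0) err 0.0 0.0 [0.5, 0.39, -0.39, 1.87, 0.18, 0.91, -0.15]
[... 229 characters left out ...]
1.1), np.float64(-83.8), np.float64(14.0)), 80, 38, 0) err 0.0 0.0 [0.88, 1.04, -0.69, 1.99, -0.12, 0.45, 0.35]
((np.float64(499.3), np.float64(-37.5), np.float64(14.0)), 80, 38, 0) err 0.0 0.0 [0.81, 1.04, -0.7, 2.02, -0.15, 0.38, 0.32]
((np.float64(534.3), np.float64(27.5), np.float64(14.0)), 80, 38, 0) err 0.0 0.0 [0.68, 1.04, -0.71, 1.99, -0.21, 0.33, 0.27]
((np.float64(526.1), np.float64(-18.8), np.float64(14.0)), 80, 38, 0) err 0.0 0.0 [0.75, 1.04, -0.7, 1.97, -0.17, 0.39, 0.3]
((np.float64(520.9), np.float64(-48.3), np.float64(250.0)), 80, 38, 0) err 0.0 0.0 [0.85, 0.65, -0.8, 1.87, -0.29, 0.82, 0.19]
((490, 0, 280), -45, 0, 0) err 0.0 0.0 [-0.21, 0.35, 0.27, 1.89, -0.12, 0.92, -2.24]
```

```bash
cat >> h.py <<'E'
def pose(hd,al,rl=0):
    h=np.radians(hd);a=np.radians(al)
    B=np.c_[[0,-1,0],[-np.cos(a),0,-np.sin(a)],[np.sin(a),0,-np.cos(a)]]
    return R.from_euler('z',h).as_matrix()@B@R.from_euler('z',np.radians(rl)).as_matrix()
def plan(way):
    """way: list of (p,hd,al,rl,n) -> rows relative to now, linear/slerp interpolated"""
    s=ctrl.read_state(); p0=s["eef_pos"];R0=rot(s["tool_rot"]); a,A=p0,R0; out=[]
    for p,hd,al,rl,n in way:
        B=pose(hd,al,rl); dr=R.from_matrix(A.T@B).as_rotvec(); p=np.array(p,float)
        m=max(np.ceil(np.linalg.norm(p-a)/60),np.ceil(np.degrees(np.linalg.norm(dr))/10.4))
        if n<m: print("too few rows, need",m)
        for k in range(1,n+1):
            pp=a+(p-a)*k/n; M=A@R.from_rotvec(dr*k/n).as_matrix()
            r=np.r_[R0.T@(pp-p0)/1000,R.from_matrix(R0.T@M).as_rotvec()]
            out.append([float(v)+0 for v in np.round(r,3)])
        a,A=p,B
    print(s["eef_pos"].round(1),s["tool_rot"].round(3)); print(out)
E
python3 - <<'E'
from h import *
plan([((440,-90,270),50,5,0,7),((480,-150,260),80,0,0,4),((480,-150,260),80,0,0,1)])
E
```

```text
[410.7 -55.2 261.1] [-2.47   0.032 -1.012]
[[0.006, -0.002, -0.001, -0.083, -0.013, -0.044], [0.013, -0.003, -0.001, -0.167, -0.025, -0.088], [0.019, -0.005, -0.002, -0.25, -0.038, -0.132], [0.026, -0.007, -0.002, -0.334, -0.05, -0.176], [0.032, -0.008, -0.003, -0.417, -0.063, -0.22], [0.038, -0.01, -0.004, -0.501, -0.076, -0.264], [0.045, -0.011, -0.004, -0.584, -0.088, -0.308], [0.063, -0.011, -0.002, -0.602, -0.129, -0.435], [0.081, -0.01, 0.0, -0.618, -0.17, -0.562], [0.099, -0.009, 0.001, -0.632, -0.211, -0.689], [0.117, -0.008, 0.003, -0.645, -0.252, -0.816], [0.117, -0.008, 0.003, -0.645, -0.252, -0.816]]
```

Request:
{"method": "move_arm", "body": {
  "moves": [
    [[0.006, -0.002, -0.001, -0.083, -0.013, -0.044], [0.013, -0.003, -0.001, -0.167, -0.025, -0.088], [0.019, -0.005, -0.002, -0.25, -0.038, -0.132], [0.026, -0.007, -0.002, -0.334, -0.05, -0.176], [0.032, -0.008, -0.003, -0.417, -0.063, -0.22], [0.038, -0.01, -0.004, -0.501, -0.076, -0.264], [0.045, -0.011, -0.004, -0.584, -0.088, -0.308], [0.063, -0.011, -0.002, -0.602, -0.129, -0.435], [0.081, -0.01, 0.0, -0.618, -0.17, -0.562], [0.099, -0.009, 0.001, -0.632, -0.211, -0.689], [0.117, -0.008, 0.003, -0.645, -0.252, -0.816], [0.117, -0.008, 0.003, -0.645, -0.252, -0.816]]
  ]
}}

```text
clock: 6.38
eef_pos: [481.9, -146.1, 259.3]
tool_rot: [3.139, 0.0, -0.167]
force: [0.7, -0.1, 0.7]
width: 23.6
```

```bash
python3 - <<'E'
from h import *
print(ctrl.read_state()["qpos"].round(2))
plan([((485,-140,180),80,20,0,3),((488,-110,90),80,38,0,4),((491,-86,35),80,38,0,2),((491,-86,15),80,38,0,1),((491,-86,15),80,38,0,1)])
E
```

```text
[ 0.55  0.41 -0.44  1.87  0.22  0.9  -0.16]
[ 481.9 -146.1  259.3] [ 3.139  0.    -0.167]
[[0.001, -0.002, 0.026, 0.117, 0.001, 0.003], [0.001, -0.004, 0.053, 0.234, 0.001, 0.005], [0.002, -0.007, 0.079, 0.352, 0.002, 0.008], [0.002, -0.014, 0.102, 0.43, 0.002, 0.007], [0.001, -0.022, 0.124, 0.509, 0.002, 0.007], [0.001, -0.029, 0.147, 0.587, 0.003, 0.007], [0.0, -0.037, 0.169, 0.666, 0.003, 0.007], [0.0, -0.049, 0.197, 0.666, 0.003, 0.007], [-0.001, -0.061, 0.224, 0.666, 0.003, 0.007], [-0.001, -0.061, 0.244, 0.666, 0.003, 0.007], [-0.001, -0.061, 0.244, 0.666, 0.003, 0.007]]
```

Good, the commanded pose behaves. Next I lean and lower to the right of the bottle.

Request:
{"method": "move_arm", "body": {
  "moves": [
    [[0.001, -0.002, 0.026, 0.117, 0.001, 0.003], [0.001, -0.004, 0.053, 0.234, 0.001, 0.005], [0.002, -0.007, 0.079, 0.352, 0.002, 0.008], [0.002, -0.014, 0.102, 0.43, 0.002, 0.007], [0.001, -0.022, 0.124, 0.509, 0.002, 0.007], [0.001, -0.029, 0.147, 0.587, 0.003, 0.007], [0.0, -0.037, 0.169, 0.666, 0.003, 0.007], [0.0, -0.049, 0.197, 0.666, 0.003, 0.007], [-0.001, -0.061, 0.224, 0.666, 0.003, 0.007], [-0.001, -0.061, 0.239, 0.666, 0.003, 0.007], [-0.001, -0.061, 0.239, 0.666, 0.003, 0.007]]
  ]
}}

```text
clock: 7.75
eef_pos: [489.2, -85.8, 19.7]
tool_rot: [-2.478, 0.003, -0.174]
force: [0.1, -0.3, 0.3]
width: 24.3
```

```bash
python3 - <<'E'
from h import *
s=ctrl.read_state();print(s["qpos"].round(2),s["eef_pos"],s["tool_rot"],s["clock"])
c=Cam("wrist");cv2.imwrite("pics/w3.png",c.img)
c=Cam("side");cv2.imwrite("pics/s3.png",c.img[60:260,180:480].repeat(2,0).repeat(2,1))
E
```

```text
[ 0.96  1.05 -0.68  1.95 -0.08  0.5   0.41] [489.21398439 -85.84358727  19.70875416] [-2.47751598  0.00252862 -0.1736701 ] 7.75
```

View pics/w3.png

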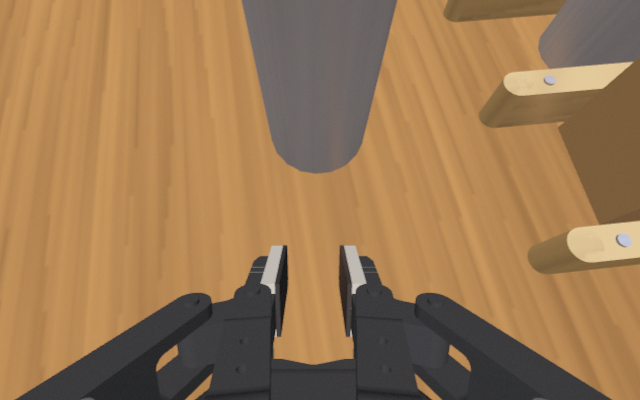

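View pics/s3.png

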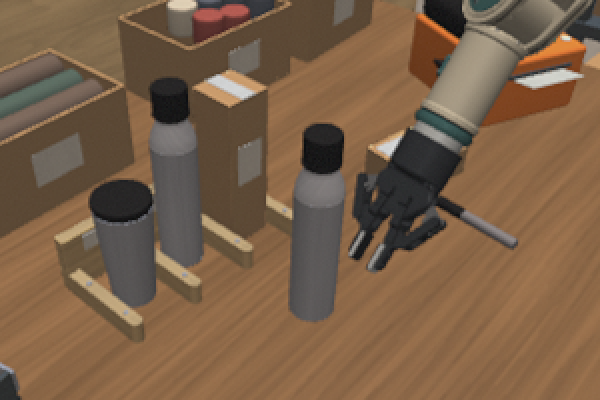

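```bash
python3 - <<'E'
from h import *
c=Cam("wrist"); e=c.onz((317,172.5)); e2=c.onz((317,171.5)); print(e)
d=e[:2]-c.o[:2]; d/=np.linalg.norm(d); print("bottle",e[:2]+28*d)
b=e[:2]+28*d
u=np.array([np.cos(np.radians(80)),np.sin(np.radians(80))])
M=models.cut_out("wrist","bottle")
print([ (round(m["score"],2),m["uv"]) for m in M])
tgt=np.array([540,58])
z=15
plan([(tuple(np.r_[b-u*38,z]),80,38,0,6),(tuple(np.r_[b-u*33,z]),80,38,0,2)])
E
```

```text
[501.51249329 -29.11351831   0.        ]
bottle [507.04030125  -1.66459594]
[(0.71, [314.5, 67.3])]
[490.2 -86.6  21.4] [-2.478e+00 -1.000e-03 -1.740e-01]
[[0.0, -0.006, 0.006, 0.0, 0.0, 0.0], [0.001, -0.011, 0.012, 0.0, 0.0, 0.0], [0.001, -0.017, 0.018, 0.0, 0.0, 0.0], [0.001, -0.023, 0.023, -0.001, -0.001, 0.001], [0.002, -0.029, 0.029, -0.001, -0.001, 0.001], [0.002, -0.034, 0.035, -0.001, -0.001, 0.001], [0.002, -0.036, 0.037, -0.001, -0.001, 0.001], [0.002, -0.038, 0.038, -0.001, -0.001, 0.001]]
```

Request:
{"method": "move_arm", "body": {
  "moves": [
    [[0, -0.006, 0.006, 0, 0, 0], [0, -0.011, 0.012, 0, 0, 0], [0.001, -0.017, 0.018, 0, 0, 0], [0.001, -0.023, 0.023, 0, 0, 0], [0.002, -0.028, 0.028, 0, 0, 0], [0.002, -0.033, 0.033, 0, 0, 0], [0.002, -0.035, 0.036, 0, 0, 0], [0.002, -0.037, 0.038, 0, 0, 0], [0.002, -0.038, 0.04, 0, 0, 0], [0.002, -0.04, 0.042, 0, 0, 0]]
  ]
}}

```text
clock: 9.2
eef_pos: [501.8, -30.8, 12.2]
tool_rot: [-2.477, -0.0, -0.175]
force: [-2.1, -3.6, 3.4]
width: 24.2
```

```bash
python3 - <<'E'
from h import *
c=Cam("wrist");cv2.imwrite("pics/w4.png",c.img)
plan([((534,25.5,15),80,38,0,15)])
E
```

```text
[501.9 -30.   12.4] [-2.477e+00 -1.000e-03 -1.750e-01]
[[0.001, -0.003, 0.002, 0.0, 0.0, 0.0], [0.003, -0.007, 0.005, 0.0, 0.0, 0.0], [0.004, -0.01, 0.007, 0.0, 0.0, 0.0], [0.006, -0.013, 0.009, 0.0, 0.0, 0.0], [0.007, -0.016, 0.012, 0.0, 0.0, 0.0], [0.009, -0.02, 0.014, -0.001, 0.0, 0.0], [0.01, -0.023, 0.016, -0.001, 0.0, 0.0], [0.012, -0.026, 0.019, -0.001, 0.0, 0.0], [0.013, -0.029, 0.021, -0.001, 0.0, 0.0], [0.015, -0.033, 0.023, -0.001, 0.0, 0.0], [0.016, -0.036, 0.026, -0.001, 0.0, 0.0], [0.018, -0.039, 0.028, -0.001, 0.0, 0.0], [0.019, -0.043, 0.03, -0.001, 0.0, 0.0], [0.021, -0.046, 0.033, -0.001, -0.001, 0.0], [0.022, -0.049, 0.035, -0.001, -0.001, 0.0]]
```

View pics/w4.png

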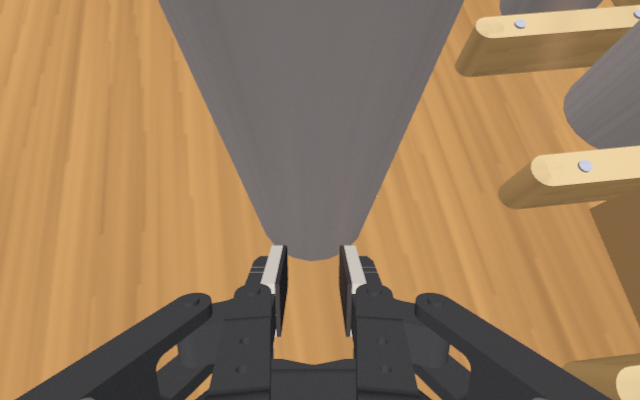

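Request:
{"method": "move_arm", "body": {
  "moves": [
    [[0.001, -0.002, 0.001, 0, 0, 0], [0.002, -0.005, 0.003, 0, 0, 0], [0.003, -0.008, 0.005, 0, 0, 0], [0.005, -0.011, 0.007, 0, 0, 0], [0.006, -0.014, 0.009, 0, 0, 0], [0.008, -0.018, 0.012, 0, 0, 0], [0.01, -0.021, 0.014, 0, 0, 0], [0.011, -0.024, 0.016, 0, 0, 0], [0.012, -0.028, 0.019, 0, 0, 0], [0.014, -0.031, 0.021, 0, 0, 0], [0.016, -0.035, 0.024, 0, 0, 0], [0.018, -0.038, 0.026, 0, 0, 0], [0.019, -0.041, 0.029, 0, 0, 0], [0.02, -0.043, 0.031, 0, 0, 0], [0.021, -0.045, 0.032, 0, 0, 0], [0.021, -0.045, 0.032, 0, 0, 0]]
  ]
}}

```text
clock: 11.25
eef_pos: [531.8, 21.2, 15.1]
tool_rot: [-2.476, -0.0, -0.174]
force: [-0.5, -2.1, -1.0]
width: 24.1
```

```bash
python3 - <<'E'
from h import *
s=ctrl.read_state();print(s["qpos"].round(2),s["force"])
c=Cam("wrist");cv2.imwrite("pics/w5.png",c.img)
c=Cam("side");cv2.imwrite("pics/s5.png",c.img[60:260,180:480].repeat(2,0).repeat(2,1))
for n in ("side","scene"):
    for t in ("bottle",): print(n,[(round(m["score"],2),np.array(m["uv"]).round(1)) for m in models.place_of(n,t)])
E
```

```text
[ 0.76  1.07 -0.71  1.98 -0.15  0.34  0.3 ] [-0.48191441 -2.1156753  -1.0236363 ]
side [(0.82, array([310.8, 217.4]))]
scene [(0.86, array([301.4, 194.7]))]
```

View pics/w5.png

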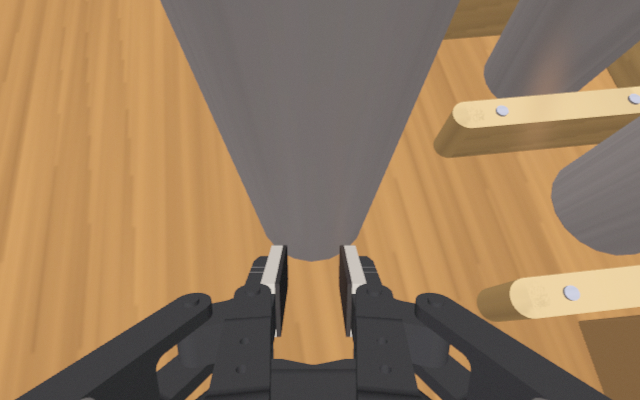

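View pics/s5.png

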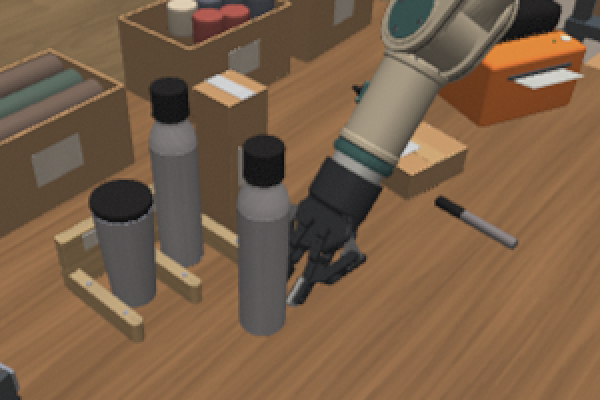

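```bash
python3 - <<'E'
from h import *
c=Cam("wrist"); s=ctrl.read_state(); e=c.onz((313,258)); d=e[:2]-c.o[:2]; d/=np.linalg.norm(d); print("bottle wrist",e[:2]+28*d, s["eef_pos"])
from scipy.optimize import minimize
C={n:Cam(n) for n in ("side","scene")}
for n in C:
    M=models.cut_out(n,"bottle")[0]["pixels"]
    f=lambda p:np.abs(cv2.resize(bmask(C[n],*p,BP),(640,400),interpolation=cv2.INTER_AREA)/255.-M).sum()
    r=minimize(f,(538,54),method="Nelder-Mead",options=dict(initial_simplex=[(538,54),(548,54),(538,64)])); print(n,r.x,r.fun)
print(list(s["qpos"].round(3)))
E
cat > st2.py <<'E'
from sim import *
import sys
b=np.array([538,54]);
def tip(b,psi,d=33): 
    a=np.radians(psi); return b-d*np.array([np.cos(a),np.sin(a)])
f=lambda p,z:tuple(np.round(np.r_[p,z],1).tolist())
q=np.array([0.76,1.07,-0.71,1.98,-0.15,0.34,0.3])
for psi,al in ((-35,33),(-40,35)):
    print(psi,al)
    run(q,[((522,-40,20),80,38,0),((515,-60,120),80,20,0),((480,-20,300),100,0,0),((470,120,300),-45,0,180),((480,140,180),-60,25,180),(f(tip(b,psi,75),60),psi,al,180),(f(tip(b,psi,75),15),psi,al,180),(f(tip(b,psi),15),psi,al,180),(f(tip((592,35),psi),15),psi,al,180),(f(tip((592,35),-10),15),-10,30,180),(f(tip((640,31),-4),15),-4,33,180),(f(tip((652,30.5),-4),15),-4,33,180)])
E
python3 st2.py
```

```text
bottle wrist [536.6538601   54.98775299] [531.76746104  21.00723606  15.08367395]
side [537.80023503  50.26646161] 140.9764705882353
scene [-844.65625   1212.4765625] 645.0
[np.float64(0.764), np.float64(1.066), np.float64(-0.707), np.float64(1.982), np.float64(-0.151), np.float64(0.343), np.float64(0.305)]
-35 33
((522, -40, 20), 80, 38, 0) err 0.0 0.0 [0.79, 1.03, -0.7, 1.96, -0.15, 0.43, 0.3]
((515, -60, 120), 80, 20, 0) err 0.0 0.0 [0.56, 0.67, -0.48, 1.97, -0.11, 0.57, 0.09]
((480, -20, 300), 100, 0, 0) err 0.0 0.0 [0.26, 0.33, -0.4, 1.88, 0.15, 0.96, -0.04]
((470, 120, 300), -45, 0, 180) err 0.0 0.0 [0.08, 0.36, -0.59, 1.87, 0.24, 0.98, 0.17]
((480, 140, 180), -60, 25, 180) err 0.0 0.0 [-0.57, 0.51, -0.12, 2.09, 0.77, 0.75, -0.78]
((476.6, 97.0, 60.0), -35, 33, 180) err 12.9 2.0 [0.04, 1.29, -1.25, 2.47, 1.7, 1.71, -1.46]
((476.6, 97.0, 15.0), -35, 33, 180) err 11.5 1.6 [0.05, 1.47, -1.25, 2.47, 1.81, 1.86, -1.48]
((511.0, 72.9, 15.0), -35, 33, 180) err 0.0 0.0 [0.14, 1.45, -1.25, 2.46, 1.89, 1.84, -1.37]
((565.0, 53.9, 15.0), -35, 33, 180) err 0.0 0.0 [0.22, 1.41, -1.24, 2.33,
[... 675 characters left out ...]
rr 0.0 0.0 [-0.57, 0.51, -0.12, 2.09, 0.77, 0.75, -0.78]
((480.5, 102.2, 60.0), -40, 35, 180) err 4.3 0.7 [0.01, 1.32, -1.25, 2.47, 1.68, 1.79, -1.58]
((480.5, 102.2, 15.0), -40, 35, 180) err 1.9 0.3 [0.02, 1.5, -1.25, 2.47, 1.78, 1.92, -1.6]
((512.7, 75.2, 15.0), -40, 35, 180) err 0.0 0.0 [0.11, 1.47, -1.24, 2.42, 1.85, 1.88, -1.45]
((566.7, 56.2, 15.0), -40, 35, 180) err 0.0 0.0 [0.2, 1.43, -1.23, 2.3, 1.91, 1.79, -1.24]
((559.5, 40.7, 15.0), -10, 30, 180) err 0.0 0.0 [0.35, 1.36, -1.23, 2.45, 2.1, 1.54, -0.79]
((607.1, 33.3, 15.0), -4, 33, 180) err 0.0 0.0 [0.4, 1.33, -1.21, 2.37, 2.19, 1.42, -0.6]
((619.1, 32.8, 15.0), -4, 33, 180) err 0.0 0.0 [0.41, 1.32, -1.21, 2.34, 2.19, 1.39, -0.57]
```

```bash
python3 - <<'E'
from h import ctrl,rot
from kin import *
s=ctrl.read_state()
P,M=fk(s["qpos"],PP,S); print(P,s["eef_pos"],R.from_matrix(rot(s["tool_rot"]).T@M).as_rotvec())
D.append((list(s["qpos"]),list(s["eef_pos"]),list(s["tool_rot"])))
# refit with more data, and alternatives without offsets
D.append(([0.96,1.05,-.68,1.95,-.08,.5,.41],[489.2,-85.8,19.7],[-2.4775,.0025,-.17367]))
D.append(([.55,.41,-.44,1.87,.22,.90,-.16],[481.9,-146.1,259.3],[3.139,0,-.167]))
W=[1,1,1,1,.3,.3]
def f(p,reg=.01):
    o=[]
    for (q,x,r),w in zip(D,W):
        P,M=fk(q,p,S); o+=list(w*(P-x)); o+=list(w*300*(R.from_matrix(rot(np.array(r)).T@M).as_rotvec()))
    return np.r_[o,(np.array(p)-PP0)*np.array([0,1,0,1,1,0,1,0,0,0])*reg]
PP0=np.array([300,0,500,0,0,400,0,260,0,3.14])
for reg in (.001,.02,.2):
    r=least_squares(f,PP,args=(reg,)); print(reg,r.cost.round(2),r.x.round(2))
    print([ (fk(q,r.x,S)[0]-x).round(1).tolist() for q,x,_ in D])
E
```

```text
[527.21995662 -19.04948369   0.58954137] [531.76064644  20.98817515  15.03182745] [-0.00051449  0.02468731 -0.01012267]
0.001 152.34 [ 3.2172e+02  4.9300e+00  5.5416e+02  5.3100e+00  8.0800e+00  4.0242e+02
  1.8000e+01  3.1233e+02 -4.0000e-02  3.1000e+00]
[[0.1, -0.2, -2.2], [1.6, 8.9, -2.0], [1.8, 3.7, -0.5], [-0.6, -4.1, 4.2], [2.7, -9.4, 3.1], [7.1, 5.3, 2.6]]
0.02 152.43 [ 3.2172e+02  4.8800e+00  5.5416e+02  5.3000e+00  8.0900e+00  4.0241e+02
  1.7930e+01  3.1234e+02 -4.0000e-02  3.1000e+00]
[[0.1, -0.2, -2.2], [1.6, 8.9, -2.0], [1.8, 3.7, -0.5], [-0.6, -4.1, 4.2], [2.7, -9.4, 3.1], [7.1, 5.3, 2.6]]
0.2 159.08 [ 3.2232e+02  1.7000e+00  5.5418e+02  4.2000e+00  7.9400e+00  4.0139e+02
  1.3450e+01  3.1388e+02 -4.0000e-02  3.1000e+00]
[[-0.3, -0.0, -1.8], [1.3, 9.3, -1.8], [1.6, 3.2, -1.2], [0.3, -3.7, 4.3], [3.7, -8.6, 3.0], [7.2, 6.8, 2.8]]
```

```bash
cat > kin2.py <<'E'
import numpy as np
from scipy.optimize import least_squares
from scipy.spatial.transform import Rotation as R
import json,os
def rz(t): c,s=np.cos(t),np.sin(t); return np.array([[c,-s,0],[s,c,0],[0,0,1]])
def ry(t): c,s=np.cos(t),np.sin(t); return np.array([[c,0,s],[0,1,0],[-s,0,c]])
# params: h,L1,L2,L3, a4,a6, d1..d7
def fk(q,p,full=False):
    h,L1,L2,L3,a3,a6=p[:6]; q=np.array(q)+p[6:13]
    M=rz(-q[0]); sh=np.array([0,0,h]); M=M@ry(q[1])@rz(-q[2]); el=sh+M@[a3,0,L1]
    M=M@ry(q[3]); wr=el+M@[-a3,0,L2]
    M=M@rz(-q[4])@ry(q[5]); P=wr+M@[a6,0,L3]; M=M@rz(-q[6])
    return (P,M,el,wr) if full else (P,M)
E
python3 - <<'E'
from kin2 import *
from h import ctrl,rot
s=ctrl.read_state()
D=[([1.18620651,0.62935679,0.03843553,1.51833531,-0.02701998,0.99632835,-0.02000836],[203.56,-616.65,230.39],[3.14158784,.00191,-1.25202]),
([0.1872534,0.27252032,-0.14157414,2.02733904,0.05165462,0.84421204,-1.00723468],[430.9,-60.9,270.5],[-3.141,-.001,-1.024]),
([1.40466573,0.38633739,-1.10622597,2.45234497,-1.0634176,0.24103433,0.38585546],[410.7,-54.3,260.8],[-2.468,.034,-1.01])]
D.append((list(s["qpos"]),list(s["eef_pos"]),list(s["tool_rot"])))
D.append(([0.96,1.05,-.68,1.95,-.08,.5,.41],[489.2,-85.8,19.7],[-2.4775,.0025,-.17367]))
D.append(([.55,.41,-.44,1.87,.22,.90,-.16],[481.9,-146.1,259.3],[3.139,0,-.167]))
W=[1,1,1,1,.3,.3]
p0=np.array([320,500,400,300,0,0,0,0,0,0,0,0,np.pi])
def f(p):
    o=[]
    for (q,x,r),w in zip(D,W):
        P,M=fk(q,p); o+=list(w*(P-x)); o+=list(w*300*(R.from_matrix(rot(np.array(r)).T@M).as_rotvec()))
    return np.r_[o,(p-p0)*np.array([0,0,0,0,.02,.02]+[10]*7)]
r=least_squares(f,p0);print(r.cost,r.x.round(3))
for q,x,rr in D:
    P,M,el,wr=fk(q,r.x,True);print((P-x).round(1),R.from_matrix(rot(np.array(rr)).T@M).as_rotvec().round(3),el.round(),wr.round())
json.dump([[list(map(float,q)),list(map(float,x)),list(map(float,rr))] for q,x,rr in D],open("D.json","w"))
np.save("pp.npy",r.x)
E
```

```text
85.89691448823777 [ 3.34235e+02  5.59130e+02  4.00206e+02  3.29596e+02 -6.55000e+00
  3.44500e+00  2.70000e-02  1.20000e-02  2.10000e-02 -1.00000e-03
  0.00000e+00  2.00000e-03  3.18500e+00]
[-1.8 -1.5 -0.5] [-0.013 -0.012 -0.   ] [ 115. -308.  786.] [ 208. -625.  559.]
[-0.5  7.5 -1.2] [-0.014 -0.004  0.003] [147. -33. 873.] [438. -52. 599.]
[ 1.7  1.  -0.2] [-0.001  0.018  0.001] [  24. -213.  851.] [ 241. -168.  517.]
[-0.8 -1.8  1.6] [-0.008  0.006 -0.003] [ 341. -352.  603.] [ 497. -180.  277.]
[ 1.7 -5.2  0.6] [-0.012  0.007 -0.007] [ 264. -408.  611.] [ 457. -289.  281.]
[5.9 5.3 2.7] [-0.002 -0.006  0.001] [ 186. -124.  847.] [ 494. -140.  592.]
```

```bash
cat > sim2.py <<'E'
from kin2 import *
PPm=np.load("pp.npy")
lo=np.array([-3.06,-.37,-1.25,.18,-1.1,.23,-2.94]);hi=np.array([3.06,2.12,1.32,2.47,4.24,1.98,2.94])
def pose(hd,al,rl=0):
    h=np.radians(hd);a=np.radians(al)
    B=np.c_[[0,-1,0],[-np.cos(a),0,-np.sin(a)],[np.sin(a),0,-np.cos(a)]]
    return rz(h)@B@rz(np.radians(rl))
def step(q,p,M,mu=.3):
    def f(x):
        P,N=fk(x,PPm); return np.r_[P-p,300*R.from_matrix(M.T@N).as_rotvec(),mu*(x-q)]
    r=least_squares(f,np.clip(q,lo+1e-4,hi-1e-4),bounds=(lo,hi),xtol=1e-6,ftol=1e-6)
    return r.x,np.linalg.norm(r.fun[:3]),np.linalg.norm(r.fun[3:6])/300*57.3
def tip(b,psi,d=33):
    a=np.radians(psi); return np.array(b)-d*np.array([np.cos(a),np.sin(a)])
f3=lambda p,z:tuple(np.round(np.r_[p,z],1).tolist())
def clr(q,b):
    P,M,el,wr=fk(q,PPm,True); t=np.linspace(0,1,30)[:,None]; pts=el+(wr-el)*t
    # distance of forearm centre line to bottle solid (height 244,r 28)
    dz=np.maximum(pts[:,2]-244,0); dr=np.maximum(np.linalg.norm(pts[:,:2]-b,axis=1)-24,0)
    return np.hypot(dz,dr).min(),el.round().tolist(),wr.round().tolist()
def run(q,way,n=6,b=(538,54)):
    P0,M0=fk(q,PPm)
    for w in way:
        p1=np.array(w[0],float);M1=pose(*w[1:4])
        dr=R.from_matrix(M0.T@M1).as_rotvec()
        for k in range(1,n+1):
            q,e,a=step(q,P0+(p1-P0)*k/n,M0@R.from_rotvec(dr*k/n).as_matrix())
        if len(w)>4: b=w[4]
        c=clr(q,b); print(w,"err",round(e,1),round(a,1),q.round(2).tolist(),"clr",round(c[0]),c[1],c[2],flush=True)
        P0,M0=p1,M1
    return q
E
cat > rnd.py <<'E'
from sim2 import *
rng=np.random.default_rng(0)
import time
for p,psi,al,b in (((512,75),-40,33,(538,54)),((547,39),-10,30,(580,37)),((560,38),-4,30,(593,36)),((540,55),-30,30,(570,40)),((512,87),-60,33,(538,54)),((620,33),-4,33,(652,31))):
  sols=[]
  for rl in (0,180):
    for k in range(25):
      q0=lo+(hi-lo)*rng.random(7); q0[0]=rng.uniform(-1,1); q0[1]=rng.uniform(.3,1.5);q0[3]=rng.uniform(1.6,2.4)
      q,e,a=step(q0,np.r_[p,15],pose(psi,al,rl),.05)
      if e<3 and a<1: c=clr(q,b); sols.append((c[0],rl,q.round(2).tolist(),c[1:]))
  sols.sort(key=lambda x:-x[0]); print(p,psi,al,len(sols))
  for s in sols[:3]+sols[-1:]: print("  ",s,flush=True)
E
time timeout 560 python3 rnd.py
```

```text
(512, 75) -40 33 41
   (np.float64(197.14884252478578), 0, [-0.51, 0.88, -0.01, 2.26, 1.99, 0.57, 1.49], ([382.0, 201.0, 690.0], [372.0, 192.0, 290.0]))
   (np.float64(197.14738969859988), 180, [-0.41, 0.89, -0.15, 2.26, 1.94, 0.67, -1.57], ([402.0, 162.0, 688.0], [372.0, 192.0, 290.0]))
   (np.float64(197.14693665005242), 0, [-0.41, 0.89, -0.16, 2.26, 1.94, 0.68, 1.57], ([403.0, 159.0, 687.0], [372.0, 192.0, 290.0]))
   (np.float64(130.1955822377865), 180, [0.23, 1.38, -1.25, 2.26, 1.89, 1.72, -1.19], ([530.0, -144.0, 437.0], [373.0, 193.0, 290.0]))
(547, 39) -10 30 33
   (np.float64(184.94268550854616), 180, [-0.19, 0.86, -0.04, 2.34, 2.81, 0.6, -1.64], ([420.0, 70.0, 697.0], [382.0, 68.0, 299.0]))
   (np.float64(184.94258539893372), 0, [-0.2, 0.86, -0.03, 2.34, 2.82, 0.6, 1.49], ([419.0, 72.0, 697.0], [382.0, 68.0, 299.0]))
   (np.float64(184.9415780464673), 180, [-0.21, 0.86, -0.01, 2.34, 2.84, 0.59, -1.67], ([418.0, 77.0, 697.0], [382.0, 68.0, 299.0]))
   (np.float64(178.82042444316235), 180, [0.52, 1.35, -1.25, 2.34, 2.15, 1.41, -0.55], ([463.0, -292.0, 450.0], [384.0, 71.0, 30
[... 1549 characters left out ...]
9351465300421), 0, [0.15, 1.35, -1.23, 2.09, 1.69, 1.72, 1.73], ([537.0, -102.0, 451.0], [421.0, 245.0, 290.0]))
(620, 33) -4 33 27
   (np.float64(195.8205712350573), 0, [-0.09, 0.88, -0.08, 2.21, 2.89, 0.55, 1.62], ([431.0, 27.0, 689.0], [438.0, 46.0, 290.0]))
   (np.float64(195.82006791898573), 0, [-0.09, 0.88, -0.08, 2.21, 2.89, 0.55, 1.63], ([431.0, 27.0, 689.0], [438.0, 46.0, 290.0]))
   (np.float64(195.80845205331764), 180, [-0.07, 0.88, -0.11, 2.21, 2.86, 0.55, -1.47], ([432.0, 18.0, 689.0], [438.0, 46.0, 290.0]))
   (np.float64(194.1162032166813), 180, [0.59, 1.37, -1.25, 2.2, 2.22, 1.28, -0.31], ([444.0, -322.0, 441.0], [440.0, 49.0, 291.0]))
real	2m3.117s
user	2m2.574s
sys	0m0.084s
```

```bash
cat > st2.py <<'E'
from sim2 import *
b=np.array([537.5,54.])
q=np.array([0.764,1.066,-0.707,1.982,-0.151,0.343,0.305])
psi,al=-40,33
run(q,[((522,-30,20),80,38,0),((510,-60,140),80,20,0),((470,-30,300),100,0,0),((450,110,300),-60,0,180),((470,150,200),-75,30,180),(f3(tip(b,-60,75),80),-60,35,180),(f3(tip(b,psi,75),15),psi,al,180),(f3(tip(b,psi),15),psi,al,180),(f3(tip((592,35),-30),15),-30,al,180,(592,35)),(f3(tip((592,36),-4),15),-4,30,180,(592,35)),(f3(tip((652,31),-4),15),-4,33,180,(652,31)),(f3(tip((652,31),-4,80),25),-4,30,180,(652,31)),(f3(tip((652,31),-4,120),200),-4,20,180,(652,31))])
E
python3 st2.py
```

```text
((522, -30, 20), 80, 38, 0) err 0.0 0.0 [0.85, 1.06, -0.7, 1.95, -0.12, 0.44, 0.35] clr 268 [310.0, -378.0, 605.0] [490.0, -231.0, 279.0]
((510, -60, 140), 80, 20, 0) err 0.0 0.0 [0.65, 0.66, -0.52, 1.97, -0.08, 0.59, 0.11] clr 291 [266.0, -216.0, 776.0] [494.0, -172.0, 450.0]
((470, -30, 300), 100, 0, 0) err 0.0 0.0 [0.4, 0.31, -0.49, 1.91, 0.18, 0.95, -0.0] clr 394 [154.0, -73.0, 867.0] [473.0, -30.0, 630.0]
((450, 110, 300), -60, 0, 180) err 0.0 0.0 [0.19, 0.31, -0.62, 1.93, 0.22, 0.95, -0.01] clr 394 [168.0, -41.0, 866.0] [453.0, 112.0, 630.0]
((470, 150, 200), -75, 30, 180) err 0.0 0.0 [-0.46, 0.57, -0.31, 1.93, 0.75, 1.04, -1.0] clr 351 [277.0, 125.0, 804.0] [429.0, 312.0, 484.0]
((500.0, 119.0, 80.0), -60, 35, 180) err 0.0 0.0 [-0.54, 0.78, -0.17, 2.07, 1.19, 0.78, -1.23] clr 264 [344.0, 191.0, 732.0] [405.0, 286.0, 348.0]
((480.0, 102.2, 15.0), -40, 33, 180) err 0.0 0.0 [-0.49, 0.89, -0.17, 2.3, 1.9, 0.7, -1.64] clr 238 [389.0, 194.0, 686.0] [340.0, 219.0, 290.0]
((512.2, 75.2, 15.0), -40, 33, 180) err 0.0 0.0 [-0.42, 0.89, -0.14, 2.26, 1.95, 0.66, -1.58] clr 197 [400.0, 166.0, 688.0] [373.0, 193.0, 290.0]
((563.4, 51.5, 15.0), -30, 33, 180, (592, 35)) err 0.0 0.0 [-0.29, 0.88, -0.13, 2.24, 2.2, 0.63, -1.51] clr 197 [418.0, 112.0, 688.0] [406.0, 143.0, 290.0]
((559.1, 38.3, 15.0), -4, 30, 180, (592, 35)) err 0.0 0.0 [-0.01, 0.87, -0.22, 2.33, 2.75, 0.62, -1.37] clr 185 [429.0, -7.0, 693.0] [392.0, 51.0, 299.0]
((619.1, 33.3, 15.0), -4, 33, 180, (652, 31)) err 0.0 0.0 [-0.01, 0.89, -0.2, 2.21, 2.75, 0.58, -1.34] clr 197 [435.0, -11.0, 686.0] [437.0, 47.0, 290.0]
((572.2, 36.6, 25.0), -4, 30, 180, (652, 31)) err 0.0 0.0 [-0.01, 0.85, -0.21, 2.3, 2.73, 0.57, -1.35] clr 233 [419.0, -7.0, 705.0] [405.0, 49.0, 309.0]
((532.3, 39.4, 200.0), -4, 20, 180, (652, 31)) err 0.0 0.0 [0.36, 0.47, -0.71, 2.17, 1.07, 0.45, 0.31] clr 338 [236.0, -100.0, 831.0] [421.0, 50.0, 510.0]
```

```bash
python3 - <<'E'
from h import *
plan([((522,-30,18),80,38,0,3),((510,-60,140),80,20,0,3),((470,-30,300),100,0,0,4),((450,110,300),-60,0,180,4),((450,110,300),-60,0,180,1)])
E
```

```text
[531.8  21.   15. ] [-2.476 -0.    -0.174]
[[0.0, 0.013, -0.011, -0.001, 0.0, 0.0], [-0.001, 0.026, -0.023, -0.001, 0.0, 0.0], [-0.001, 0.039, -0.034, -0.002, 0.0, 0.001], [-0.003, 0.022, -0.073, -0.107, 0.0, 0.001], [-0.005, 0.005, -0.111, -0.212, 0.0, 0.001], [-0.007, -0.011, -0.15, -0.316, 0.0, 0.001], [-0.019, -0.041, -0.178, -0.402, -0.029, -0.083], [-0.03, -0.07, -0.206, -0.488, -0.058, -0.167], [-0.041, -0.099, -0.234, -0.574, -0.087, -0.251], [-0.052, -0.128, -0.262, -0.659, -0.116, -0.335], [-0.063, -0.154, -0.241, -0.655, -0.145, -0.419], [-0.074, -0.181, -0.22, -0.65, -0.174, -0.503], [-0.085, -0.207, -0.2, -0.644, -0.203, -0.587], [-0.096, -0.234, -0.179, -0.638, -0.232, -0.671], [-0.096, -0.234, -0.179, -0.638, -0.232, -0.671]]
```

Request:
{"method": "move_arm", "body": {
  "moves": [
    [[0, 0.013, -0.011, 0, 0, 0], [-0.001, 0.026, -0.023, 0, 0, 0], [-0.001, 0.039, -0.034, -0.002, 0, 0], [-0.003, 0.022, -0.073, -0.107, 0, 0], [-0.005, 0.005, -0.111, -0.212, 0, 0], [-0.007, -0.011, -0.15, -0.316, 0, 0], [-0.019, -0.041, -0.178, -0.402, -0.029, -0.083], [-0.03, -0.07, -0.206, -0.488, -0.058, -0.167], [-0.041, -0.099, -0.234, -0.574, -0.087, -0.251], [-0.052, -0.128, -0.262, -0.659, -0.116, -0.335], [-0.063, -0.154, -0.241, -0.655, -0.145, -0.419], [-0.074, -0.181, -0.22, -0.65, -0.174, -0.503], [-0.085, -0.207, -0.2, -0.644, -0.203, -0.587], [-0.096, -0.234, -0.179, -0.638, -0.232, -0.671], [-0.096, -0.234, -0.179, -0.638, -0.232, -0.671]]
  ]
}}

```text
clock: 13.58
eef_pos: [449.3, 112.0, 300.7]
tool_rot: [-3.141, -0.0, 0.528]
force: [0.6, 0.0, -0.1]
width: 23.8
```

```bash
python3 - <<'E'
from h import *
from scipy.optimize import minimize
s=ctrl.read_state();print(s["qpos"].round(2),s["clock"])
C={n:Cam(n) for n in ("side","scene")}
for n in C:
    m=models.cut_out(n,"bottle"); print(n,[(round(x["score"],2),x["uv"]) for x in m]); M=m[0]["pixels"]
    f=lambda p:np.abs(cv2.resize(bmask(C[n],*p,BP),(640,400),interpolation=cv2.INTER_AREA)/255.-M).sum()
    r=minimize(f,(538,54),method="Nelder-Mead",options=dict(initial_simplex=[(538,54),(548,54),(538,64)])); print(n,r.x,r.fun)
plan([((470,150,200),-75,30,180,6),((500,119,80),-60,35,180,3),((480,102,20),-40,33,180,3),((480,102,20),-40,33,180,1)])
overlay(C["side"],[(537.5,54)],(736.2,25.5,-.062),crop=(190,80,390,250),name="od6")
E
```

```text
[ 0.14  0.32 -0.58  1.91  0.21  0.98 -0.01] 13.575
side [(0.56, [311.1, 177.8])]
side [537.09060538  51.28652537] 173.64313725490197
scene [(0.75, [322.3, 149.2])]
scene [441.76907349 126.12539673] 465.2627450980392
[450.1 108.3 300.1] [3.141e+00 1.000e-03 5.210e-01]
[[0.006, -0.004, 0.017, -0.087, -0.011, 0.042], [0.013, -0.009, 0.033, -0.173, -0.022, 0.084], [0.019, -0.013, 0.05, -0.26, -0.033, 0.127], [0.025, -0.018, 0.067, -0.346, -0.044, 0.169], [0.032, -0.022, 0.083, -0.433, -0.056, 0.211], [0.038, -0.026, 0.1, -0.519, -0.067, 0.253], [0.042, -0.012, 0.14, -0.55, -0.044, 0.168], [0.045, 0.001, 0.18, -0.581, -0.021, 0.083], [0.049, 0.015, 0.22, -0.61, 0.002, -0.003], [0.04, 0.017, 0.24, -0.598, 0.036, -0.116], [0.032, 0.019, 0.26, -0.584, 0.069, -0.229], [0.023, 0.02, 0.28, -0.569, 0.103, -0.342], [0.023, 0.02, 0.28, -0.569, 0.103, -0.342]]
```

View pics/od6.png

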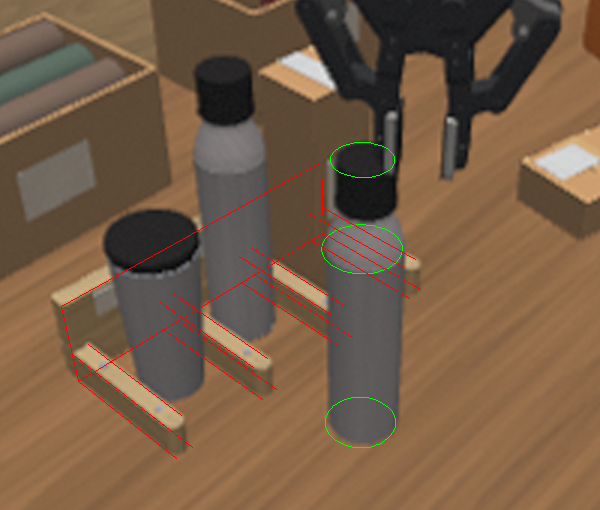

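Request:
{"method": "move_arm", "body": {
  "moves": [
    [[0.006, -0.004, 0.017, -0.087, -0.011, 0.042], [0.013, -0.009, 0.033, -0.173, -0.022, 0.084], [0.019, -0.013, 0.05, -0.26, -0.033, 0.127], [0.025, -0.018, 0.067, -0.346, -0.044, 0.169], [0.032, -0.022, 0.083, -0.433, -0.056, 0.211], [0.038, -0.026, 0.1, -0.519, -0.067, 0.253], [0.042, -0.012, 0.14, -0.55, -0.044, 0.168], [0.045, 0.001, 0.18, -0.581, -0.021, 0.083], [0.049, 0.015, 0.215, -0.61, 0.002, -0.003], [0.049, 0.015, 0.215, -0.61, 0.002, -0.003]]
  ]
}}

```text
clock: 15.02
eef_pos: [498.5, 118.7, 83.5]
tool_rot: [2.529, 0.005, 0.524]
force: [0.4, -0.2, -0.1]
width: 24.1
```

```bash
python3 - <<'E'
from h import *
s=ctrl.read_state();print(s["qpos"].round(2),s["clock"])
plan([((480,102,40),-40,33,180,4),((480,102,18),-38,33,180,2),((480,102,18),-38,33,180,1)])
E
```

```text
[-0.57  0.78 -0.18  2.09  1.14  0.82 -1.21] 15.025
[498.5 118.7  83.5] [2.529 0.005 0.524]
[[-0.006, -0.005, 0.01, 0.009, 0.05, -0.071], [-0.012, -0.01, 0.019, 0.018, 0.1, -0.143], [-0.018, -0.016, 0.029, 0.026, 0.15, -0.214], [-0.024, -0.021, 0.039, 0.035, 0.199, -0.286], [-0.024, -0.027, 0.048, 0.035, 0.209, -0.3], [-0.024, -0.033, 0.057, 0.035, 0.219, -0.314], [-0.024, -0.033, 0.057, 0.035, 0.219, -0.314]]
```

The arm matches my kinematic prediction, so I carry on.

Request:
{"method": "move_arm", "body": {
  "moves": [
    [[-0.006, -0.005, 0.01, 0.009, 0.05, -0.071], [-0.012, -0.01, 0.019, 0.018, 0.1, -0.143], [-0.018, -0.016, 0.029, 0.026, 0.15, -0.214], [-0.024, -0.021, 0.039, 0.035, 0.199, -0.286], [-0.024, -0.027, 0.048, 0.035, 0.209, -0.3], [-0.024, -0.033, 0.057, 0.035, 0.219, -0.314], [-0.024, -0.033, 0.057, 0.035, 0.219, -0.314]]
  ]
}}

```text
clock: 15.9
eef_pos: [483.5, 104.5, 20.5]
tool_rot: [2.563, -0.009, 0.907]
force: [0.6, -0.4, 0.1]
width: 23.8
```

```bash
python3 - <<'E'
from h import *
s=ctrl.read_state();print(s["qpos"].round(2),s["clock"])
C={n:Cam(n) for n in ("side","scene")}
overlay(C["side"],[(537,53)],None,crop=(190,80,390,250),name="od7")
overlay(C["scene"],[(537,53)],None,crop=(240,90,440,250),name="os7")
b=np.array([537,53.]);t=lambda b,psi,d=33:np.array(b)-d*np.array([np.cos(np.radians(psi)),np.sin(np.radians(psi))])
plan([(np.r_[t(b,-38,38),15],-38,33,180,5),(np.r_[t(b,-38,31),15],-38,33,180,3)])
E
```

```text
[-0.55  0.88 -0.16  2.35  1.89  0.72 -1.65] 15.9
[483.3 104.8  20.8] [ 2.564 -0.009  0.908]
[[-0.002, 0.005, 0.005, 0.0, -0.002, -0.001], [-0.003, 0.011, 0.01, 0.001, -0.003, -0.002], [-0.005, 0.016, 0.015, 0.001, -0.005, -0.003], [-0.006, 0.022, 0.02, 0.002, -0.006, -0.004], [-0.008, 0.027, 0.025, 0.002, -0.008, -0.005], [-0.008, 0.029, 0.026, 0.002, -0.008, -0.005], [-0.008, 0.031, 0.027, 0.002, -0.008, -0.005], [-0.008, 0.033, 0.028, 0.002, -0.008, -0.005]]
```

View pics/od7.png

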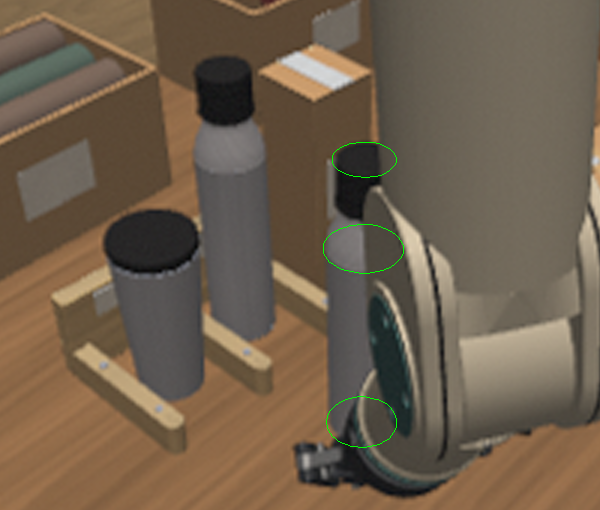

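View pics/os7.png

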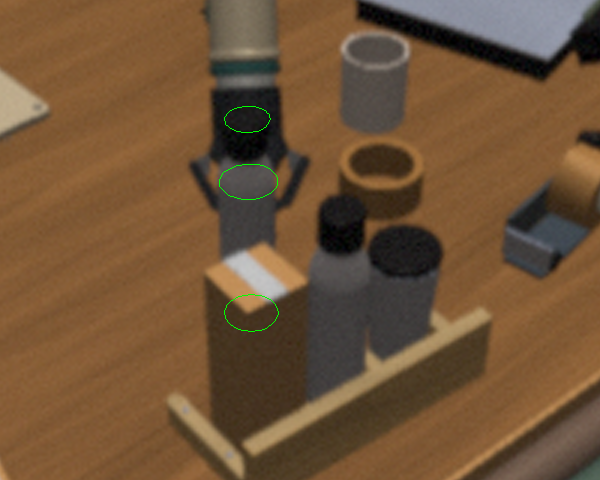

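```bash
python3 - <<'E'
from sim2 import *
q=np.array([-0.55,0.88,-0.16,2.35,1.89,0.72,-1.65])
def t(b,psi,d=34): return tip(b,psi,d)
way=[(f3(t((537,53),-38),15),-38,33,180)]
for k in (.25,.5,.75,1):
    b=np.array([537,53])*(1-k)+np.array([592,36])*k; psi=-38+30*k; way.append((f3(t(b,psi),15),psi,32,180,tuple(b)))
way.append((f3(t((652,31),-4),15),-4,32,180,(652,31)))
run(q,way,4)
E
cat >> h.py <<'E'
def bt(b,psi,d=34): return np.array(b,float)-d*np.array([np.cos(np.radians(psi)),np.sin(np.radians(psi))])
E
python3 - <<'E'
from h import *
way=[(np.r_[bt((537,53),-38,40),15],-38,33,180,4),(np.r_[bt((537,53),-38),15],-38,33,180,2)]
N=14
for i in range(1,N+1):
    k=i/N; k=k if 0 else k
    b=np.array([537,53])*(1-k)+np.array([592,36])*k; psi=-38+30*k
    way.append((np.r_[bt(b,psi),15],psi,33-k,180,1))
plan(way)
E
```

```text
((510.2, 73.9, 15.0), -38, 33, 180) err 0.0 0.0 [-0.42, 0.89, -0.13, 2.28, 2.01, 0.67, -1.61] clr 198 [400.0, 166.0, 688.0] [366.0, 186.0, 290.0]
((521.5, 66.0, 15.0), -30.5, 32, 180, (np.float64(550.75), np.float64(48.75))) err 0.0 0.0 [-0.34, 0.88, -0.15, 2.31, 2.2, 0.67, -1.59] clr 194 [411.0, 131.0, 690.0] [369.0, 156.0, 293.0]
((533.2, 57.8, 15.0), -23.0, 32, 180, (np.float64(564.5), np.float64(44.5))) err 0.0 0.0 [-0.26, 0.88, -0.17, 2.33, 2.38, 0.69, -1.57] clr 194 [422.0, 97.0, 688.0] [370.0, 127.0, 293.0]
((545.5, 49.3, 15.0), -15.5, 32, 180, (np.float64(578.25), np.float64(40.25))) err 0.0 0.0 [-0.17, 0.89, -0.18, 2.34, 2.55, 0.7, -1.52] clr 194 [429.0, 60.0, 687.0] [374.0, 97.0, 293.0]
((558.3, 40.7, 15.0), -8, 32, 180, (np.int64(592), np.int64(36))) err 0.0 0.0 [-0.08, 0.89, -0.19, 2.34, 2.71, 0.69, -1.46] clr 194 [433.0, 21.0, 687.0] [383.0, 66.0, 293.0]
((618.1, 33.4, 15.0), -4, 32, 180, (652, 31)) err 0.0 0.0 [-0.03, 0.88, -0.17, 2.2, 2.78, 0.54, -1.38] clr 194 [431.0, 0.0, 690.0] [441.0, 47.0, 293.0]
[483.3 104.8  20.8] [ 2.564 -0.009  0.908]
[[-0.002, 0.006, 0.006, 0
[... 197 characters left out ...]
008, -0.005], [-0.008, 0.031, 0.027, 0.002, -0.008, -0.005], [-0.008, 0.034, 0.029, 0.003, 0.012, -0.036], [-0.007, 0.037, 0.031, 0.005, 0.033, -0.068], [-0.007, 0.04, 0.033, 0.006, 0.053, -0.099], [-0.007, 0.044, 0.035, 0.008, 0.073, -0.131], [-0.007, 0.047, 0.038, 0.009, 0.093, -0.162], [-0.007, 0.051, 0.04, 0.011, 0.114, -0.193], [-0.006, 0.054, 0.042, 0.012, 0.134, -0.225], [-0.006, 0.058, 0.044, 0.013, 0.154, -0.256], [-0.006, 0.061, 0.047, 0.015, 0.174, -0.288], [-0.006, 0.065, 0.049, 0.016, 0.194, -0.32], [-0.005, 0.068, 0.051, 0.018, 0.214, -0.351], [-0.005, 0.072, 0.054, 0.019, 0.234, -0.383], [-0.005, 0.076, 0.056, 0.02, 0.254, -0.414], [-0.004, 0.079, 0.059, 0.022, 0.274, -0.446]]
```

Request:
{"method": "move_arm", "body": {
  "moves": [
    [[-0.002, 0.006, 0.006, 0.001, -0.002, -0.001], [-0.004, 0.013, 0.012, 0.001, -0.004, -0.003], [-0.006, 0.019, 0.017, 0.002, -0.006, -0.004], [-0.008, 0.026, 0.022, 0.002, -0.008, -0.005], [-0.008, 0.028, 0.024, 0.002, -0.008, -0.005], [-0.008, 0.031, 0.026, 0.002, -0.008, -0.005], [-0.008, 0.033, 0.028, 0.002, -0.004, -0.01]]
  ]
}}

```text
clock: 16.88
eef_pos: [511.1, 72.2, 14.0]
tool_rot: [2.567, 0.002, 0.917]
force: [0.2, 0.7, 0.4]
width: 23.9
```

```bash
python3 - <<'E'
from h import *
s=ctrl.read_state();print(s["qpos"].round(2),s["clock"],s["force"])
C={n:Cam(n) for n in ("side","scene")}
overlay(C["scene"],[(537,53)],None,crop=(240,90,440,250),name="os8")
overlay(C["side"],[(537,53)],None,crop=(190,80,390,250),name="od8")
E
```

```text
[-0.46  0.89 -0.13  2.32  1.98  0.69 -1.61] 16.875 [0.16255953 0.70040424 0.38667712]
```

View pics/os8.png

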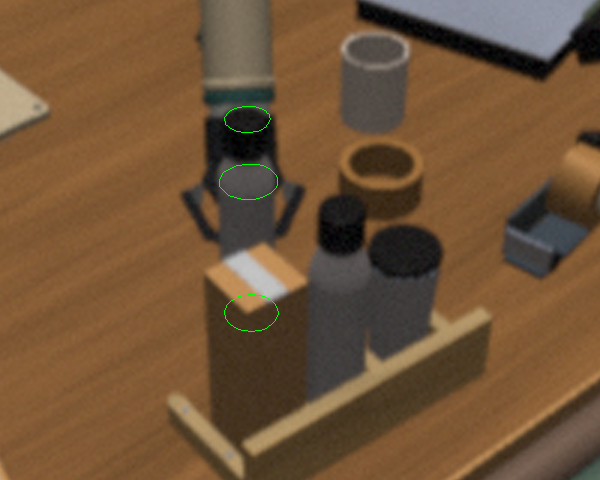

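View pics/od8.png

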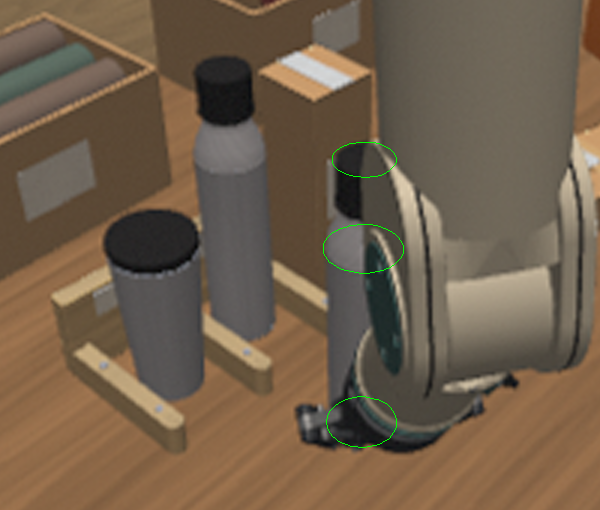

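```bash
python3 - <<'E'
from h import *
way=[]
N=15
for i in range(1,N+1):
    k=i/N
    b=np.array([538,52.5])*(1-k)+np.array([590,36.5])*k; psi=-37.5+29*k
    way.append((np.r_[bt(b,psi,33),14.5],psi,33-k,180,1))
plan(way)
E
```

```text
[510.8  72.1  13.9] [2.568e+00 2.000e-03 9.160e-01]
[[0.001, 0.004, 0.002, -0.001, 0.02, -0.027], [0.001, 0.006, 0.003, 0.0, 0.038, -0.055], [0.001, 0.009, 0.005, 0.001, 0.057, -0.084], [0.002, 0.012, 0.007, 0.002, 0.075, -0.112], [0.002, 0.015, 0.009, 0.003, 0.093, -0.141], [0.002, 0.018, 0.011, 0.005, 0.111, -0.169], [0.002, 0.021, 0.013, 0.006, 0.129, -0.198], [0.002, 0.025, 0.015, 0.007, 0.147, -0.226], [0.003, 0.028, 0.017, 0.008, 0.165, -0.255], [0.003, 0.031, 0.019, 0.009, 0.183, -0.283], [0.003, 0.034, 0.021, 0.01, 0.201, -0.312], [0.003, 0.037, 0.023, 0.011, 0.219, -0.34], [0.003, 0.04, 0.025, 0.012, 0.237, -0.369], [0.004, 0.044, 0.028, 0.013, 0.255, -0.397], [0.004, 0.047, 0.03, 0.014, 0.273, -0.426]]
```

Request:
{"method": "move_arm", "body": {
  "moves": [
    [[0.001, 0.004, 0.002, 0, 0.02, -0.027], [0.001, 0.006, 0.003, 0, 0.038, -0.055], [0.001, 0.009, 0.005, 0.001, 0.057, -0.084], [0.002, 0.012, 0.007, 0.002, 0.075, -0.112], [0.002, 0.015, 0.009, 0.003, 0.093, -0.141], [0.002, 0.018, 0.011, 0.005, 0.111, -0.169], [0.002, 0.021, 0.013, 0.006, 0.129, -0.198], [0.002, 0.025, 0.015, 0.007, 0.147, -0.226]]
  ]
}}

```text
clock: 17.98
eef_pos: [534.0, 56.1, 14.4]
tool_rot: [2.578, 0.001, 1.187]
force: [-2.0, -0.0, -1.2]
width: 23.8
```

```bash
python3 - <<'E'
from h import *
s=ctrl.read_state();print(s["qpos"].round(2),s["clock"],s["force"],s["eef_pos"])
C={n:Cam(n) for n in ("side","scene")}
b=(565.5,44)
overlay(C["scene"],[b],None,crop=(240,90,440,250),name="os9")
overlay(C["side"],[b],None,crop=(190,80,390,250),name="od9")
E
```

```text
[-0.3   0.89 -0.16  2.39  2.35  0.74 -1.58] 17.975 [-2.03212239 -0.04593444 -1.19092216] [533.95041924  56.09813926  14.35669522]
```

View pics/os9.png

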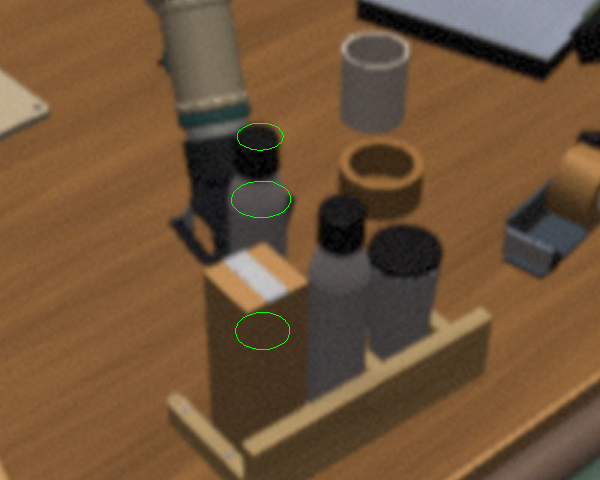

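View pics/od9.png

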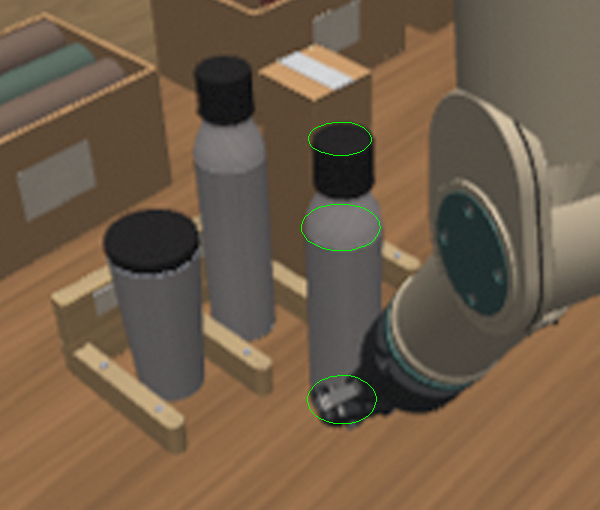

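```bash
python3 - <<'E'
from h import *
from scipy.optimize import minimize
c=Cam("side"); M=models.cut_out("side","bottle")[0]["pixels"]
# upper part only (rows above occlusion): compare rows<200
f=lambda p:np.abs((cv2.resize(bmask(c,*p,BP),(640,400),interpolation=cv2.INTER_AREA)/255.-M)[:195]).sum()
r=minimize(f,(565,43),method="Nelder-Mead",options=dict(initial_simplex=[(565,43),(575,43),(565,53)])); print(r.x,r.fun)
way=[]
N=8
for i in range(1,N+1):
    k=i/N
    b=np.array([565,42.5])*(1-k)+np.array([592,35.5])*k; psi=-22+17*k
    way.append((np.r_[bt(b,psi,33),14.5],psi,32.2,180,1))
plan(way)
E
```

```text
[562.17599809  44.43381536] 90.63921568627451
[535.   55.7  14.9] [2.575e+00 1.000e-03 1.185e+00]
[[-0.002, 0.003, 0.002, 0.005, 0.021, -0.033], [-0.003, 0.006, 0.004, 0.004, 0.041, -0.064], [-0.003, 0.009, 0.006, 0.004, 0.061, -0.096], [-0.004, 0.012, 0.008, 0.004, 0.081, -0.127], [-0.005, 0.015, 0.01, 0.004, 0.101, -0.158], [-0.006, 0.018, 0.012, 0.004, 0.121, -0.19], [-0.006, 0.021, 0.014, 0.004, 0.14, -0.221], [-0.007, 0.024, 0.016, 0.004, 0.16, -0.252]]
```

Request:
{"method": "move_arm", "body": {
  "moves": [
    [[-0.001, 0.003, 0.002, 0.002, 0.021, -0.033], [-0.002, 0.006, 0.004, 0.004, 0.041, -0.064], [-0.003, 0.009, 0.006, 0.004, 0.061, -0.096], [-0.004, 0.012, 0.008, 0.004, 0.081, -0.127], [-0.005, 0.015, 0.01, 0.004, 0.101, -0.158], [-0.006, 0.018, 0.012, 0.004, 0.121, -0.19], [-0.006, 0.021, 0.014, 0.004, 0.14, -0.221], [-0.007, 0.024, 0.016, 0.004, 0.16, -0.252], [-0.007, 0.024, 0.016, 0.004, 0.16, -0.252]]
  ]
}}

```text
clock: 19.3
eef_pos: [559.1, 38.3, 14.3]
tool_rot: [2.579, 0.0, 1.483]
force: [-1.9, 0.1, -0.4]
width: 23.9
```

```bash
python3 - <<'E'
from h import *
from scipy.optimize import minimize
s=ctrl.read_state();print(s["qpos"].round(2),s["clock"],s["force"],s["eef_pos"],s["tool_rot"])
C={n:Cam(n) for n in ("side","scene")}
psi=np.degrees(s["tool_rot"][2])-90; print("psi",psi)
b=s["eef_pos"][:2]+33*np.array([np.cos(np.radians(psi)),np.sin(np.radians(psi))]);print(b)
rk=(736.2,25.5,-.062)
c=C["side"]; M=models.cut_out("side","bottle")[0]["pixels"]
f=lambda p:np.abs((cv2.resize(bmask(c,*p,BP),(640,400),interpolation=cv2.INTER_AREA)/255.-M)[:190]).sum()
r=minimize(f,b,method="Nelder-Mead"); print(r.x,r.fun)
def lane(p):
    d=np.array(p)-rk[:2]; return R.from_euler('z',-rk[2]).as_matrix()[:2,:2]@d
print("lane coords",lane(b),lane(r.x))
overlay(C["side"],[b],rk,crop=(190,80,390,250),name="od10")
overlay(C["scene"],[b],rk,crop=(240,90,440,250),name="os10")
E
```

```text
[-0.1   0.89 -0.18  2.4   2.73  0.75 -1.44] 19.3 [-1.8605467   0.12519323 -0.41658133] [559.05533055  38.33033466  14.32763567] [2.57932640e+00 6.41630248e-05 1.48312358e+00]
psi -5.023278226900942
[591.92858435  35.44083911]
[589.84450886  36.53359263] 65.31372549019608
lane coords [-144.61015204    0.98264072] [-146.75793054    1.94416472]
```

View pics/od10.png

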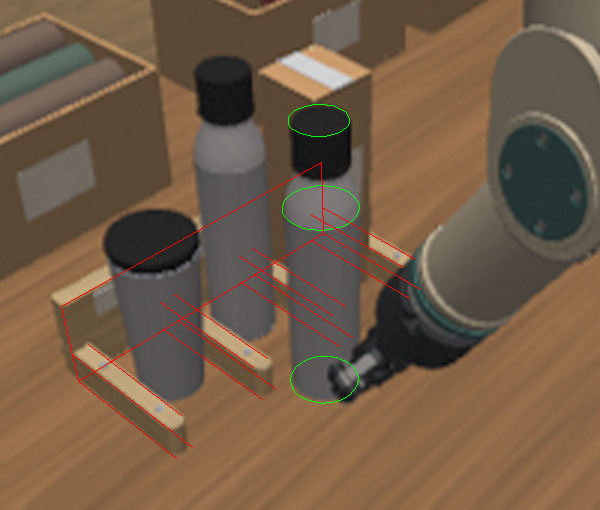

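View pics/os10.png

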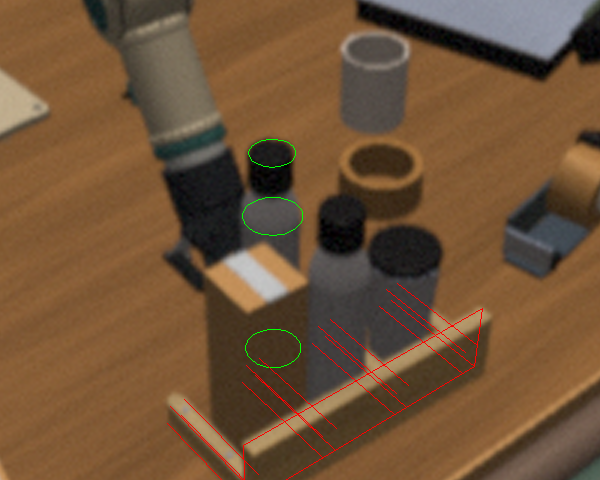

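```bash
python3 - <<'E'
from h import *
s=ctrl.read_state(); print(s["eef_pos"])
u=np.array([.9981,-.0620]); p0=np.array([559.1,38.2]);
way=[]
for i in range(1,13):
    p=p0+u*4*i+np.array([0,-1.0])*min(i/8,1)
    way.append((np.r_[p,14.5],-5+1.3*min(1,i/8),32.2,180,1))
plan(way)
E
```

```text
[559.13385361  38.51194433  14.30817927]
[559.1  38.5  14.3] [2.579 0.    1.483]
[[0.0, 0.003, 0.002, 0.001, 0.002, -0.003], [0.0, 0.007, 0.004, 0.001, 0.004, -0.005], [0.0, 0.01, 0.006, 0.001, 0.005, -0.007], [0.0, 0.014, 0.008, 0.001, 0.007, -0.01], [0.0, 0.017, 0.011, 0.001, 0.008, -0.012], [0.0, 0.02, 0.013, 0.001, 0.01, -0.015], [0.0, 0.024, 0.015, 0.001, 0.011, -0.017], [0.0, 0.027, 0.017, 0.001, 0.013, -0.019], [0.0, 0.031, 0.019, 0.001, 0.013, -0.019], [0.0, 0.034, 0.021, 0.001, 0.013, -0.019], [0.0, 0.037, 0.023, 0.001, 0.013, -0.019], [0.0, 0.041, 0.025, 0.001, 0.013, -0.019]]
```

Request:
{"method": "move_arm", "body": {
  "moves": [
    [[0, 0.003, 0.002, 0, 0.002, -0.003], [0, 0.006, 0.004, 0, 0.004, -0.005], [0, 0.01, 0.006, 0.001, 0.005, -0.007], [0, 0.014, 0.008, 0.001, 0.007, -0.01], [0, 0.017, 0.011, 0.001, 0.008, -0.012], [0, 0.02, 0.013, 0.001, 0.01, -0.015], [0, 0.024, 0.015, 0.001, 0.011, -0.017], [0, 0.027, 0.017, 0.001, 0.013, -0.019], [0, 0.031, 0.019, 0.001, 0.013, -0.019], [0, 0.034, 0.021, 0.001, 0.013, -0.019], [0, 0.037, 0.023, 0.001, 0.013, -0.019], [0, 0.04, 0.025, 0.001, 0.013, -0.019]]
  ]
}}

```text
clock: 20.95
eef_pos: [605.9, 34.4, 14.3]
tool_rot: [2.581, -0.001, 1.507]
force: [-6.1, 0.0, 1.5]
width: 24.1
```

```bash
cat > chk.py <<'E'
from h import *
import sys
s=ctrl.read_state();print(s["qpos"].round(2),s["clock"],s["force"].round(1),s["eef_pos"].round(1))
C={n:Cam(n) for n in ("side","scene")}
psi=np.degrees(s["tool_rot"][2])-90
rk=(736.2,25.5,-.062)
b=s["eef_pos"][:2]+31.5*np.array([np.cos(np.radians(psi)),np.sin(np.radians(psi))])
def lane(p):
    d=np.array(p)-rk[:2]; return R.from_euler('z',-rk[2]).as_matrix()[:2,:2]@d
print("psi",psi,"b",b,"lane",lane(b),"tip",lane(s["eef_pos"][:2]))
k=sys.argv[1]
overlay(C["side"],[],None,crop=(200,90,360,230),s=5,name="od"+k)
overlay(C["scene"],[],None,crop=(280,120,420,240),s=5,name="os"+k)
E
python3 chk.py 11
```

```text
[-0.07  0.88 -0.15  2.28  2.75  0.61 -1.38] 20.95 [-6.1  0.   1.5] [605.9  34.4  14.3]
psi -3.6467018878512647 b [637.38251946  32.41334487] lane [-99.055967    0.7773023] tip [-130.55592428    0.82918135]
```

View pics/od11.png

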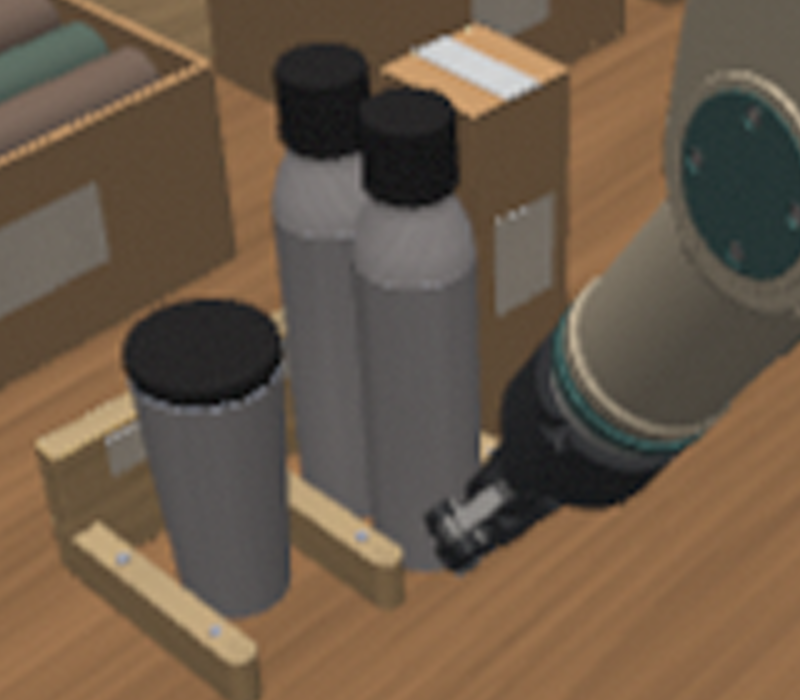

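View pics/os11.png

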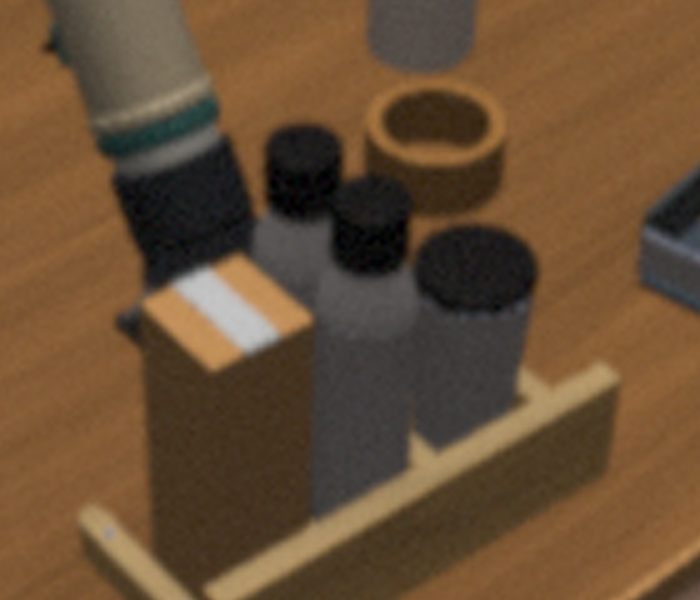

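Request:
{"method": "move_arm", "body": {
  "moves": [
    [[0, 0.002, 0.001, 0, 0, 0], [0, 0.004, 0.0025, 0, 0, 0], [0, 0.006, 0.004, 0, 0, 0], [0, 0.008, 0.005, 0, 0, 0], [0, 0.0093, 0.0058, 0, 0, 0], [0, 0.0093, 0.0058, 0, 0, 0]]
  ]
}}

```text
clock: 21.8
eef_pos: [616.4, 33.8, 14.3]
tool_rot: [2.581, -0.001, 1.507]
force: [-6.2, 0.3, 0.6]
width: 24.1
```

```bash
python3 chk.py 12
```

```text
[-0.07  0.88 -0.14  2.26  2.75  0.58 -1.38] 21.8 [-6.2  0.3  0.6] [616.4  33.8  14.3]
psi -3.6368655710780757 b [647.81841968  31.78008296] lane [-88.60088107   0.79186848] tip [-120.10084679    0.83833975]
```

View pics/od12.png

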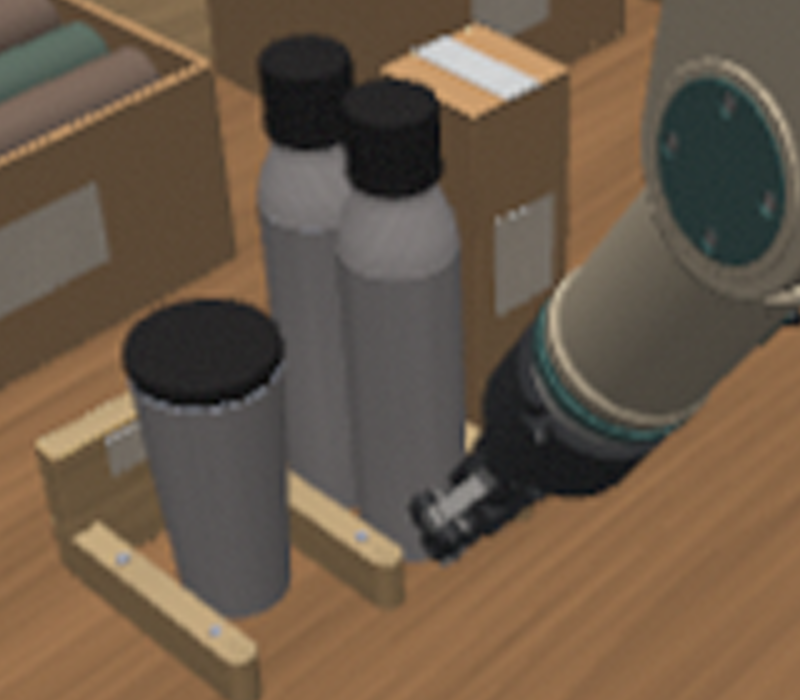

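View pics/os12.png

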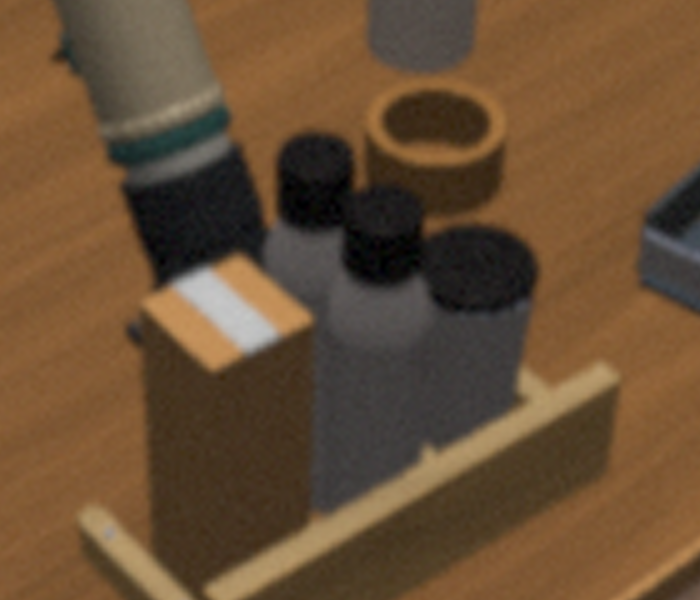

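Request:
{"method": "move_arm", "body": {
  "moves": [
    [[0, 0.0008, 0.0005, 0, 0, 0], [0, 0.0017, 0.001, 0, 0, 0], [0, 0.0025, 0.0016, 0, 0, 0], [0, 0.0025, 0.0016, 0, 0, 0]]
  ]
}}

```text
clock: 22.4
eef_pos: [619.5, 33.6, 14.3]
tool_rot: [2.581, -0.001, 1.507]
force: [-4.7, 0.0, 1.1]
width: 24.0
```

Request:
{"method": "move_arm", "body": {
  "moves": [
    [[0, 0.0008, 0.0005, 0, 0, 0], [0, 0.0008, 0.0005, 0, 0, 0]]
  ]
}}

```text
clock: 22.65
eef_pos: [619.8, 33.5, 14.2]
tool_rot: [2.582, -0.001, 1.507]
force: [-6.8, 0.1, 3.9]
width: 23.9
```

Request:
{"method": "move_arm", "body": {
  "moves": [
    [[0, 0.0008, 0.0005, 0, 0, 0], [0, 0.0008, 0.0005, 0, 0, 0]]
  ]
}}

```text
clock: 22.9
eef_pos: [619.9, 33.5, 14.1]
tool_rot: [2.584, -0.001, 1.508]
force: [-8.9, 0.7, 4.4]
width: 23.9
```

Request:
{"method": "move_arm", "body": {
  "moves": [
    [[0, 0.0008, 0.0005, 0, 0, 0], [0, 0.0008, 0.0005, 0, 0, 0]]
  ]
}}

```text
clock: 23.15
eef_pos: [620.0, 33.6, 14.0]
tool_rot: [2.585, -0.001, 1.508]
force: [-11.3, -0.4, 6.8]
width: 23.7
```

Request:
{"method": "move_arm", "body": {
  "moves": [
    [[0, 0.0008, 0.0005, 0, 0, 0], [0, 0.0008, 0.0005, 0, 0, 0]]
  ]
}}

```text
clock: 23.4
eef_pos: [620.2, 33.6, 13.7]
tool_rot: [2.586, -0.001, 1.508]
force: [-13.1, 0.0, 8.4]
width: 23.7
```

```bash
python3 chk.py 13; python3 - <<'E'
from h import *
u=np.array([.9981,-.0620]); p0=ctrl.read_state()["eef_pos"][:2]
q=lambda d,z:np.r_[p0-u*d,z]
plan([(q(4,14.5),-3.6,32,180,2),(q(20,16),-3.6,32,180,2),(q(60,30),-3.6,32,180,2),(q(100,90),-3.6,32,180,2),(q(140,140),-3.6,30,180,2),(q(140,140),-3.6,30,180,1)])
E
```

```text
[-0.07  0.88 -0.14  2.24  2.75  0.56 -1.37] 23.4 [-13.1   0.    8.4] [620.2  33.6  13.7]
psi -3.592655888916809 b [651.68389536  31.58699978] lane [-84.73086896   0.83866227] tip [-116.23086116    0.86082801]
[620.2  33.5  13.7] [ 2.586e+00 -1.000e-03  1.508e+00]
[[0.0, -0.001, -0.001, -0.002, 0.0, 0.0], [0.0, -0.003, -0.003, -0.003, -0.001, 0.0], [0.0, -0.009, -0.008, -0.003, -0.001, 0.0], [0.0, -0.016, -0.013, -0.003, -0.001, 0.0], [0.0, -0.029, -0.029, -0.003, -0.001, 0.0], [0.0, -0.042, -0.045, -0.003, -0.001, 0.0], [0.0, -0.044, -0.082, -0.003, -0.001, 0.0], [0.0, -0.045, -0.118, -0.003, -0.001, 0.0], [0.0, -0.049, -0.149, 0.014, -0.001, 0.0], [0.0, -0.052, -0.181, 0.032, -0.001, 0.0], [0.0, -0.052, -0.181, 0.032, -0.001, 0.0]]
```

View pics/od13.png

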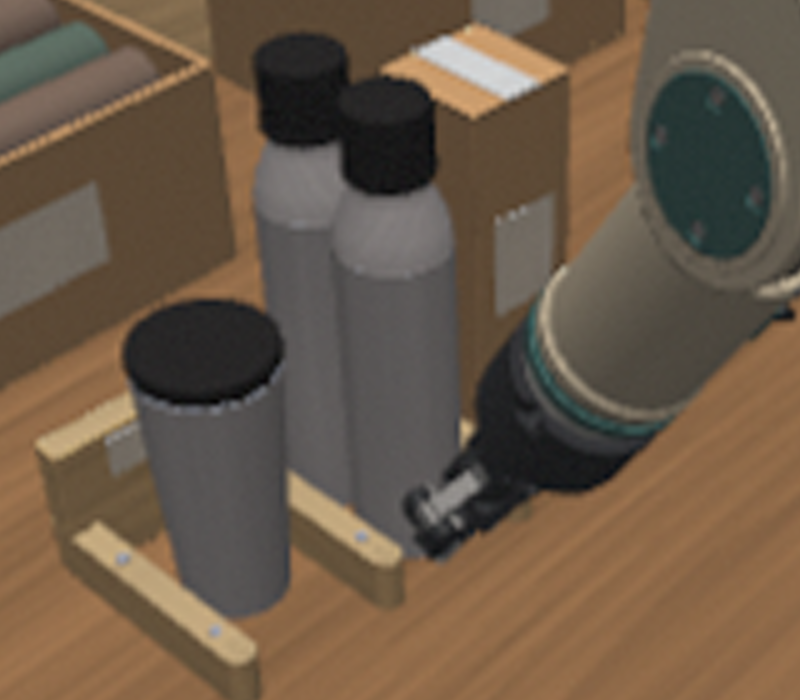

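View pics/os13.png

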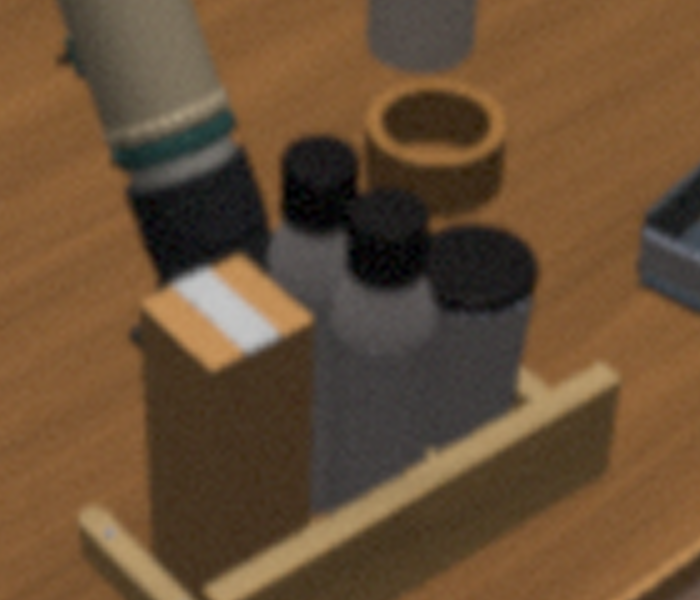

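Request:
{"method": "move_arm", "body": {
  "moves": [
    [[0, -0.001, -0.001, 0, 0, 0], [0, -0.003, -0.003, 0, 0, 0], [0, -0.006, -0.005, 0, 0, 0], [0, -0.01, -0.008, 0, 0, 0], [0, -0.016, -0.013, 0, 0, 0], [0, -0.029, -0.029, 0, 0, 0], [0, -0.042, -0.045, 0, 0, 0], [0, -0.044, -0.082, 0, 0, 0], [0, -0.045, -0.118, 0, 0, 0], [0, -0.049, -0.149, 0.014, 0, 0], [0, -0.052, -0.181, 0.032, 0, 0], [0, -0.052, -0.181, 0.032, 0, 0], [0, -0.052, -0.181, 0.032, 0, 0]]
  ]
}}

```text
clock: 25.12
eef_pos: [496.1, 37.9, 143.2]
tool_rot: [2.626, 0.007, 1.495]
force: [0.2, 1.0, -0.5]
width: 24.1
```

```bash
python3 chk.py 14; python3 - <<'E'
from h import *
from scipy.optimize import minimize
rk=(736.2,25.5,-.062)
c=Cam("side");cv2.imwrite("pics/s14.png",c.img)
d=Cam("scene");cv2.imwrite("pics/c14.png",d.img)
def lane(p):
    return R.from_euler('z',-rk[2]).as_matrix()[:2,:2]@(np.array(p)-rk[:2])
for m in models.cut_out("side","bottle"):
    M=m["pixels"];f=lambda p:np.abs((cv2.resize(bmask(c,*p,BP),(640,400),interpolation=cv2.INTER_AREA)/255.-M)).sum()
    r=minimize(f,(650,32),method="Nelder-Mead");print(round(m["score"],2),m["uv"],r.x,r.fun,lane(r.x))
B=np.array(rk[:2])
pts=[B+R.from_euler('z',rk[2]).as_matrix()[:2,:2]@np.array([x,0.8]) for x in (-84,-28)]
overlay(c,pts,None,crop=(200,90,360,230),s=5,name="ov14");overlay(d,pts,None,crop=(280,120,420,240),s=5,name="ow14")
E
```

```text
[ 0.53  0.82 -1.24  2.47  1.84  1.02 -0.55] 25.125 [ 0.2  1.  -0.5] [496.1  37.9 143.2]
psi -4.364355210833779 b [527.52439178  35.54384801] lane [-208.89698186   -2.90505051] tip [-240.39381843   -2.45863586]
0.95 [276.3, 150.9] [652.04612732  30.67854004] 113.31764705882354 [-8.43130446e+01 -4.56079716e-02]
```

View pics/ov14.png

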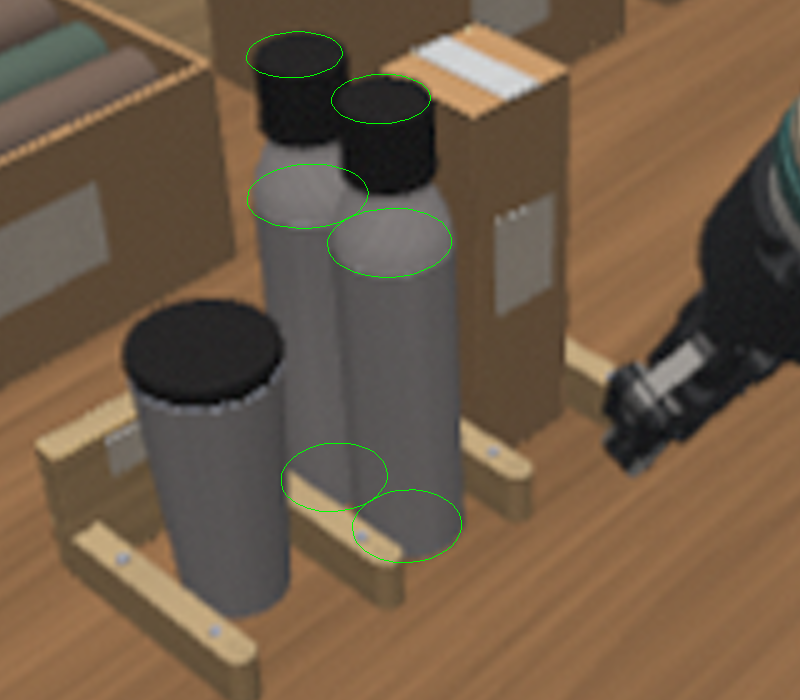

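View pics/ow14.png

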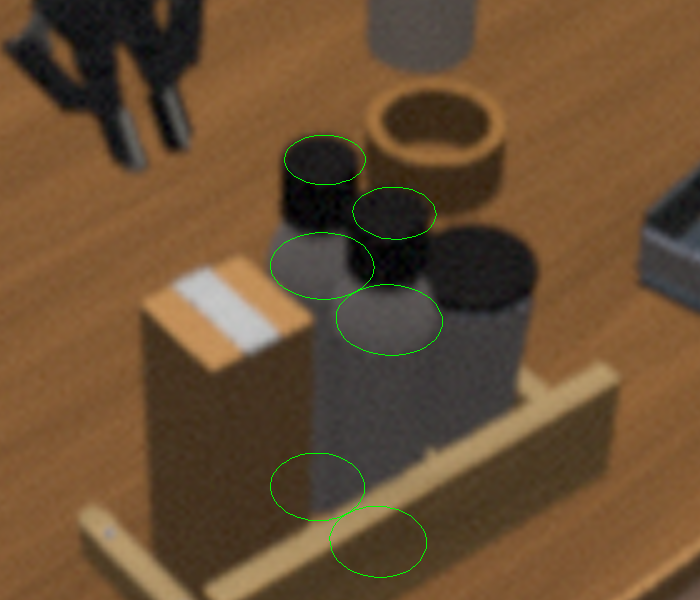

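View pics/c14.png

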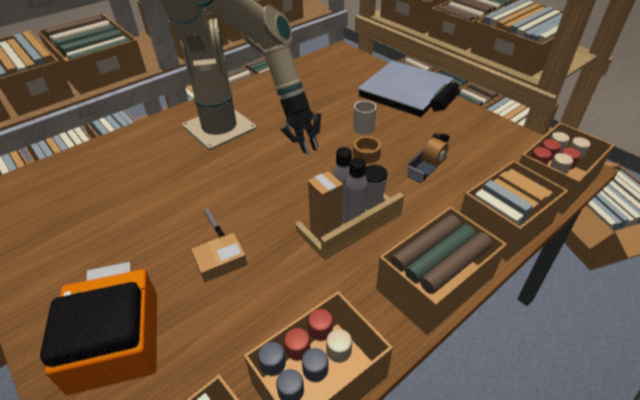

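View pics/s14.png

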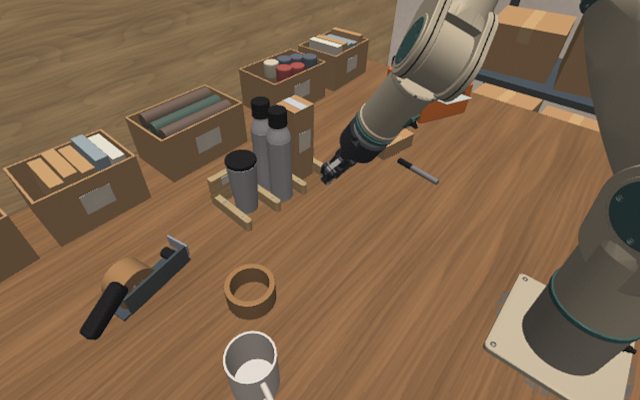

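```bash
python3 - <<'E'
from h import *
s=ctrl.read_state();print(s["clock"],np.abs(s["qd"]).max(),s["force"])
print(job.finish_job())
E
```

```text
25.375 0.00637960096528781 [0.21979214 0.43728552 0.04926474]
the job is handed in; nothing more can be done
None
```

The bottle now stands upright in the middle lane, touching the twin, and the twin is up against the back board. I handed the job in at 25.4 s of the 58 s allowed; no verdict was reported.

**What I did:**
- I pushed with the two finger tips about 24 mm apart and the tip low, about 14 mm above the bench, never gripping the bottle. The hand had to lean back so its body stayed clear of the bottle.
- The first push went left and forward from the right side. The second went around and into the middle lane, then straight in until the twin met the board.
- I then drew the hand back out along the lane and up.

**Last checks:**
- **Twin at the board:** at the end the tip stopped advancing, at x of about 620 mm, while the force on the hand rose from about 6 N to 13 N.
- **Bottle position:** the side-camera fit put it about 84 mm in front of the board face and within 1 mm of the lane's centre line. That is where two touching bottles against the board should put it.
- **Surroundings:** the tumbler, the carton and the other things on the bench looked unmoved in the final pictures.
- **Hand:** clear of the bottle by more than 100 mm, with no contact force.

**What disagreed:** the predicted outlines sat about 1 px off both bottles, by the same amount, which is within the camera calibration. Earlier, a first attempt to lean the hand behind the bottle ran into joint limits and stopped short of the pose; it touched nothing, and I changed the approach. Some of the bottle fits from the scene camera failed because the carton or the hand blocked the view, so I relied on the side and wrist cameras.

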